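# Load two interlocking sample blocks into a sinking carrier

### The job

Lift the blue and the orange sample block off the sloping rest and fit them into the well of the white carrier, turned so that they interlock like jigsaw pieces and clear the corner key. Push them down with the sprung bed until its catch holds, so that both block tops stay flush with the carrier's rim, then let go. Leave the beaker, the timer and the sample jar where they are.

Things in the scene. Friction and masses are not known exactly. Their poses are not given: they have to be found in the camera images.
- blue_block: Blue block 22 mm thick, 94 (y) x 95 (x), 0.25 kg. Origin: underside, below its rib's middle; z out of the top. Back edge x -26; corner x<-6, y>27 cut out for the key; body to x 39, then a T nose (neck 24, head 42 wide, centred y -9) to x 69. Black grip rib on top: 40 (x) x 14 (y), 22 to 56 above the underside. Foot chamfered 3. Starts on the rest, back edge on the lip, x up the slope.
- orange_block: Orange block 22 mm thick, 94 (y) x 81 (x), 0.25 kg. Origin: underside, below its rib's middle; z out of the top. Back edge x -26; two prongs reach to x 55, with a T-shaped socket between them that takes the blue nose. Same rib as the blue block: 40 (x) x 14 (y), 22 to 56 above the underside. Foot chamfered 3. Starts on the rest, back edge on the lip, x up the slope.
- carrier: White fixed carrier, 194 (x) x 140 (y) mm, rim 50 high; well 154 x 100 in its middle, a 21 x 21 key fills the well's corner at -x, +y. Origin: on the worktop, centre; z up. Red catch tab at the +y side. Blue belongs at the -x end, block x along carrier x; orange at the +x end, block x along carrier -x. About 2 mm clearance all round.
- bed_plate (a joint): Sinking of the sprung bed (well floor), m: 0 raised (bed top 39 mm above the worktop), 0.0135 at its stop. Starts raised, carries both blocks without sinking; a push of 8 to 15 N on a block sinks it. Past 0.011 a hidden catch snaps in and holds it at 0.011 (bed top 28 mm high); push to 0.012 or more to be sure. One plate under both blocks; cannot tip.
- blue_seat (a point): Where the blue block's origin must end up: point fixed in the carrier at x -48, y 0, z 28 mm.
- orange_seat (a point): Where the orange block's origin must end up: point fixed in the carrier at x +48, y 0, z 28 mm.
- blue_nose (a point): Point on the blue block's underside at the end of its nose (block x +69, y -9, z 0 mm).
- blue_nose_seat (a point): Where the point blue_nose must end up: carrier x +21, y -9, z 28 mm.
- orange_nose (a point): Point on the orange block's underside at the end of its wider prong (block x +55, y -30.5, z 0 mm).
- orange_nose_seat (a point): Where the point orange_nose must end up: carrier x -7, y +30.5, z 28 mm.
- beaker: Clear beaker, 72 mm across, 93 mm high, a bystander. Origin: centre of the underside.
- lab_timer: White lab timer, 66 x 24 x 62 mm, a bystander. Origin: centre of the underside.
- jar: Clear sample jar with a lid, 52 mm across, 72 mm high, a bystander. Origin: centre of the underside.
- rest: Fixed white and grey rest, 240 mm wide (its y), with two bays; the blocks start one in each bay and swap bays from run to run. Its face slopes 26 degrees, rising along the rest's +x (to the robot's right), with a lip at the lower edge, so the blocks' tops and grip ribs lean 26 degrees to the robot's left. Origin: on the worktop, centre of its base.

How it is judged:
At the end, for the whole second after the job is handed in: Both blocks lie at rest in the well, interlocked: each block's origin within 6 mm and its nose point within 7 mm of its seat point, level within 0.05 rad; the bed is caught down (joint between 9.5 and 12.5 mm), so the tops are flush with the rim (value of joint bed_plate between 0.0095 and 0.0125 m and distance between blue_block and blue_seat below 0.006 m and distance between orange_block and orange_seat below 0.006 m and distance between blue_nose and blue_nose_seat below 0.007 m and distance between orange_nose and orange_nose_seat below 0.007 m and angle between each of blue_block, orange_block's own z axis and vertical below 0.05 rad and linear speed of each of blue_block, orange_block below 0.02 m/s); the robot touches nothing.
It fails at once if the beaker is pushed more than 30 mm away or tipped over (distance of beaker from where it was at the start of the episode above 0.03 m or angle between beaker's own z axis and vertical above 0.5 rad).
It fails at once if the timer is pushed more than 30 mm away or tipped over (distance of lab_timer from where it was at the start of the episode above 0.03 m or angle between lab_timer's own z axis and vertical above 0.5 rad).
It fails at once if the sample jar is pushed more than 30 mm away or tipped over (distance of jar from where it was at the start of the episode above 0.03 m or angle between jar's own z axis and vertical above 0.5 rad).
It also fails if it takes over 72 s, if anything falls off the work surface, if the arm or the gripper's body presses on something with over 40 N, if the wrist force passes 120 N, or if a joint passes its speed limit or range.

### The arm

A 6-joint arm with a two-finger parallel gripper is mounted at the origin on a cart in front of the work surface, level with it; the furniture and walls round the work are solid. World frame = base frame: x ahead of the robot, y to its left, z up, the work surface at z = 0. Lengths are in m, angles in rad, forces in N, time in s.
With the tool pointing down it reaches from about 0.35 to 0.8 m from the base axis. Payload 7.3 kg.
Tool frame: the origin (TCP) lies at the very end of the fingers, on their centre line; the grasp point (between the pads) lies 19 mm behind it; z points along the fingers, y is the direction in which the jaws open and shut (so a half turn about z gives the same grasp; the last joint's range is limited). The gripper opens to 85 mm and grips with 20 to 120 N. Pads are 22 mm wide; open, the fingers measure 114 mm over their backs; the gripper's body (76 mm by 85 mm) begins 54 mm behind the grasp point. The pads swing forward as they close: fully open they stand 13 mm farther back than shut.
Start: joints at [1.086, 0.342, 1.524, -0, 1.275, -0.146], TCP at [0.174, 0.495, 0.231] pointing down, gripper open.
Joint ranges: [-2.53, 2.53], [-0.77, 2.02], [0.04, 2.7], [-1, 4.14], [0.28, 2.66], [-3.11, 3.11]. Speed limits (rad/s): [2.57, 2.57, 3.14, 3.14, 3.14, 3.14].

### API

Orientations are given as a unit quaternion [w, x, y, z].
In Python, from station import * gives the robot as it stands.
- The arm moves only by the shell command python3 -m handwheel 'ROWS' [FORCE]. ROWS is a JSON object of lists of equal length, an entry for each row: "grip": the closure, from 0 (fully open) to 1 (shut); "slide": the shift along the tool's x, y, z in units of 60 mm (1.0 is 60 mm), a list of three; "twist": the turn about the tool's z in units of 10 degrees (1.0 is 10 degrees). In form: {"grip": [grip, ...], "slide": [[x, y, z], ...], "twist": [twist, ...]}. A call has exactly 8 rows; each row shifts and turns the pose as measured when the row begins, along the tool's axes as they then stand; what a row does not reach is not made up. A row lasts 1/8 s, in which the tool goes at most 62.5 mm and 10.7 degrees, less where a joint would pass 70% of its speed; a pose out of reach is approached as far as the arm can. A call is refused whole if a number of a shift passes 1 or a number of a turn 1, either way. A call with a gripper value outside its range is refused whole. The fingers move at their own pace and stop on an object; FORCE is the grip in N (left out, the last holds). Time passes only in rows, so rows that do not move let the fingers close, or fill a call up. It gives the time, the measured TCP pose, the force and the opening at its end, in the units of the state.
- sense(): the state, without advancing time (a new reading comes with each control period).
- snapshot(name): name is "scene" or "top" or "wrist"; returns a dict with "frame" (400x640x3 uint8, red, green, blue), "fx", "fy", "cx", "cy" (pixels), "world_to_cam" (4x4, takes a point from world to camera coordinates). Camera axes: x right, y down, z forward; pixel columns grow to the right and rows downward; lengths in m; the calibration is good to about 2 mm. A picture is of the moment at which its call begins. There is no depth.
- job_done(): hands the job in, once; it reports no verdict.
The state is a dict: "clock": time; "joint_positions": joint angles; "dq": joint speeds; "effort": joint torques, N m; "tcp_pos": TCP position; "eef_rot": TCP orientation; "contact_force": force on the tool from outside, world axes, zero at the start; "torque": the same for the moment, N m; "opening": finger opening in m.
Only numpy, scipy, OpenCV 4.12 (cv2) and the standard library are available. Lean on these libraries where they do the work, as an engineer would, in place of code of your own. Each camera call takes 0.05 s, during which the arm holds its last target.

## Working session

There is one attempt and no reset: what is moved stays moved. The work goes in short steps, Python scripts to look and compute and a shell command to move; the robot and the scene stay as the last step left them, time stands still between calls to the robot, and variables do not carry over. Pictures are saved under pics/ and viewed, and the job is handed in when it is done.

```bash
ls; mkdir -p pics; python3 - <<'E'
from station import *
import cv2,numpy as np
s=sense();print(s)
for n in("scene","top","wrist"):
    d=snapshot(n);cv2.imwrite(f"pics/{n}0.png",d["frame"][:,:,::-1]);print(n,d["fx"],d["fy"],d["cx"],d["cy"],np.round(d["world_to_cam"],4).tolist())
E
```

```text
pics
{'clock': 0.0, 'joint_positions': array([ 1.08601130e+00,  3.42712318e-01,  1.52502607e+00,  4.61438376e-05,
        1.27537177e+00, -1.45991128e-01]), 'dq': array([-1.40357000e-03, -2.44615938e-03, -1.13757340e-03,  8.34995142e-05,
        1.90243571e-03,  1.35429202e-03]), 'effort': array([-1.79175472e-04, -4.33688378e+01, -2.46007454e+01, -2.07320099e-04,
        8.16515065e-03, -3.24582822e-05]), 'tcp_pos': array([0.17425924, 0.49481781, 0.23062819]), 'eef_rot': array([-2.56332711e-04,  1.68594548e-01,  9.85685194e-01, -7.14482521e-04]), 'contact_force': array([-0.8267146 , -0.00432142, -0.32771569]), 'torque': array([-0.02918974,  0.03110707,  0.01604233]), 'opening': 0.08561465071651617}
scene 434.8084427041667 434.8084427041667 322.946993631474 204.0948920075953 [[0.7281, -0.6853, 0.0154, -0.4086], [-0.4735, -0.519, -0.7116, 0.3492], [0.4957, 0.5108, -0.7024, 1.1352], [0.0, 0.0, 0.0, 1.0]]
top 396.3621718488838 396.3621718488838 318.29730166085375 201.46600686916634 [[-0.0021, -1.0, -0.0058, 0.0239], [-0.9839, 0.0031, -0.1788, 0.5783], [0.1788, 0.0053, -0.9839, 1.023], [0.0, 0.0, 0.0, 1.0]]
wrist 310.9561463202923 310.9561463202923 324.1949168234056 195.72632646799764 [[0.3312, 0.9436, -0.0009, -0.5251], [0.892, -0.3128, 0.3264, -0.0432], [0.3077, -0.1089, -0.9452, 0.3806], [0.0, 0.0, 0.0, 1.0]]
```

View pics/scene0.png

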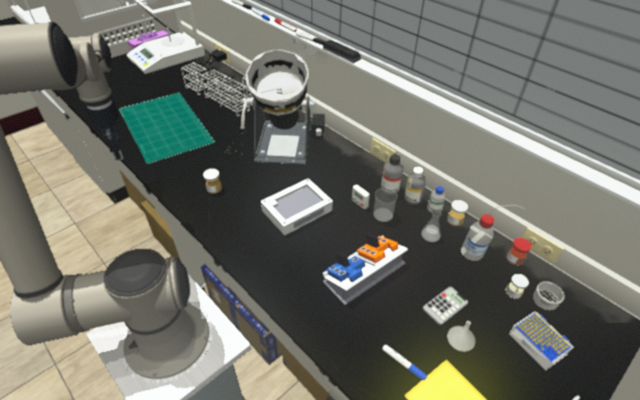

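View pics/top0.png

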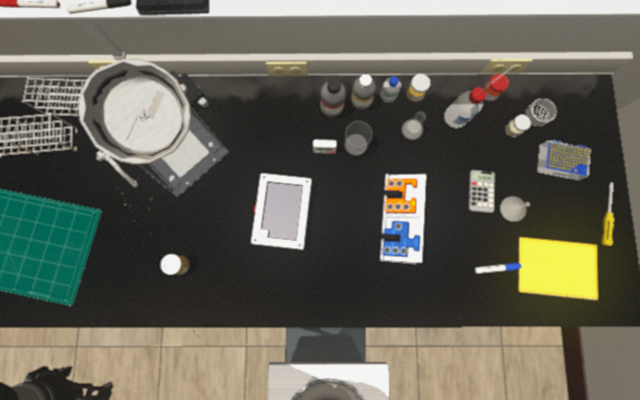

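View pics/wrist0.png

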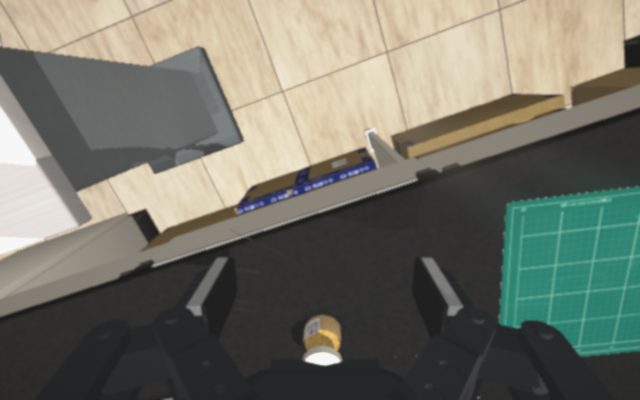

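The scene view shows the rest at about (365,265), with the blue block nearer the robot and the orange one farther away, and the carrier at about (297,206). In the top view the carrier centre is (282,211), with its red tab on the left at (253,209). The rest centre is (404,218), the beaker (358,138), the timer (324,146) and the jar (174,264). The wrist view shows only the jar at (322,340).

```bash
cat > h.py <<'E'
from station import *
import cv2,numpy as np
from scipy.spatial.transform import Rotation as Ro
def ray(d,p,z):
    W=np.array(d["world_to_cam"]);R=W[:3,:3];c=-R.T@W[:3,3]
    v=R.T@np.array([(p[0]-d["cx"])/d["fx"],(p[1]-d["cy"])/d["fy"],1]);return c+v*(z-c[2])/v[2]
def proj(d,P):
    W=np.array(d["world_to_cam"]);q=np.atleast_2d(P)@W[:3,:3].T+W[:3,3]
    return np.c_[q[:,0]/q[:,2]*d["fx"]+d["cx"],q[:,1]/q[:,2]*d["fy"]+d["cy"]]
def crop(d,x0,y0,w,h,s,name):
    cv2.imwrite("pics/"+name,cv2.resize(d["frame"][y0:y0+h,x0:x0+w,::-1],None,fx=s,fy=s,interpolation=cv2.INTER_CUBIC))
def st():
    s=sense();R=Ro.from_quat(np.roll(s["eef_rot"],-1)).as_matrix()
    print("t",round(s["clock"],2),"tcp",np.round(s["tcp_pos"],4),"yaw",round(np.degrees(np.arctan2(R[1,1],R[0,1])),2),"F",np.round(s["contact_force"],1),"op",round(s["opening"],4),"q",np.round(s["joint_positions"],2)); return s,R
E
python3 - <<'E'
from h import *
d=snapshot("top")
crop(d,240,160,200,120,4,"topc.png")
for n,p,z in[("car",(282,211),.05),("rest",(404,218),.05),("beak",(358,138),.05),("tim",(324,146),.05),("jar",(174,264),.05)]: print(n,ray(d,p,z).round(3))
E
```

```text
car [0.553 0.121 0.05 ]
rest [ 0.533 -0.208  0.05 ]
beak [ 0.759 -0.089  0.05 ]
tim [0.736 0.006 0.05 ]
jar [0.412 0.405 0.05 ]
```

View pics/topc.png

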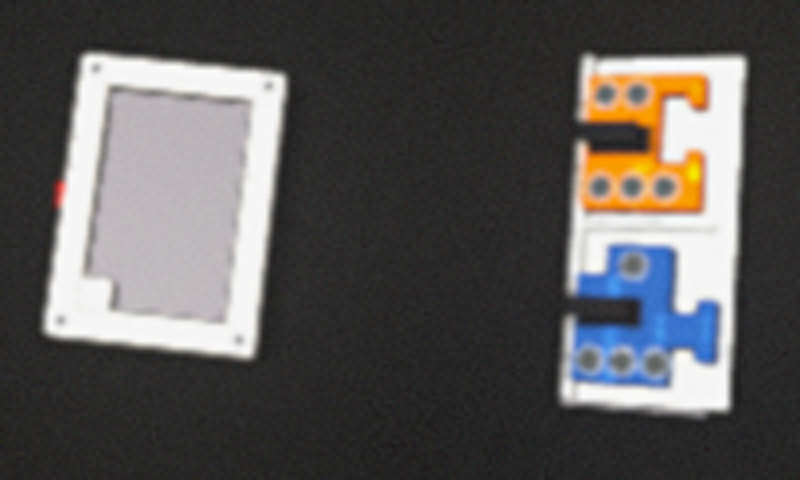

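```bash
cat >> h.py <<'E'
from scipy.optimize import least_squares
def blockR(yaw,tilt):  # yaw = direction of block x in world, x rises by tilt
    return Ro.from_euler('ZY',[yaw,-tilt]).as_matrix()
def fitblock(obs,tilt,g,z=None):
    """obs: list of (d,[(u,v)],[(block pts)])"""
    def f(p):
        R=blockR(p[3],tilt);t=np.array(p[:3]) if z is None else np.array([p[0],p[1],z])
        return np.concatenate([(proj(d,(np.array(B)/1000)@R.T+t)-np.array(U)).ravel() for d,U,B in obs])
    r=least_squares(f,g,loss='soft_l1');return r.x,np.abs(r.fun).reshape(-1,2)
E
python3 - <<'E'
from h import *
d=snapshot("top")
c=lambda a:[((u+.5)/4-.5+240,(v+.5)/4-.5+160) for u,v in a]
x,r=fitblock([(d,c([(83,52),(287,73),(253,358),(44,334),(107,87),(251,100),(227,323)]),[(97,70,50),(97,-70,50),(-97,-70,50),(-97,70,50),(77,50,50),(77,-50,50),(-77,-50,50)])],0,[.55,.12,0,0],z=0)
print("carrier",x.round(4),np.degrees(x[3]),r.round(1).tolist())
t=np.radians(26)
x,r=fitblock([(d,c([(718,303),(718,362),(672,246),(668,385),(572,383)]),[(69,12,22),(69,-30,22),(39,47,22),(39,-47,22),(-26,-47,22)])],t,[.5,-.2,.05,-1.57])
print("blue",x.round(4),np.degrees(x[3]),r.round(1).tolist())
x,r=fitblock([(d,c([(707,77),(702,210),(588,77),(584,210)]),[(55,47,22),(55,-47,22),(-26,47,22),(-26,-47,22)])],t,[.6,-.2,.05,-1.57])
print("orange",x.round(4),np.degrees(x[3]),r.round(1).tolist())
E
```

```text
carrier [ 0.555   0.1229 -0.     -0.1085] -6.219286374525923 [[0.0, 0.4], [0.6, 0.3], [0.0, 0.3], [0.1, 0.1], [0.2, 0.6], [0.4, 0.1], [0.1, 0.1]]
blue [ 0.4786 -0.1885  0.0197 -1.6462] -94.31994264589007 [[0.2, 1.0], [0.7, 0.3], [0.3, 0.0], [0.2, 0.6], [0.3, 0.1]]
orange [ 0.5964 -0.1999  0.0182 -1.6528] -94.6974277722369 [[0.2, 0.7], [0.2, 0.2], [0.6, 0.3], [0.1, 0.1]]
```

```bash
cat >> h.py <<'E'
def plan(tp,yaw,n=8):
    s,R=st();y0=np.degrees(np.arctan2(R[1,1],R[0,1]));dy=(yaw-y0+180)%360-180
    D=(np.array(tp)-s["tcp_pos"])/n; print("total",(D*n).round(4),"dyaw",round(dy,2))
    out=[]
    for i in range(n):
        Ri=Ro.from_euler('z',dy*i/n,degrees=True).as_matrix()@R
        out.append((Ri.T@D/.06).round(2).tolist())
    print("slide",out,"twist",round(-dy/n/10,3))
E
python3 -c "
from h import *
plan([.535,-.14,.28],-4.5,12)
d=snapshot('wrist');W=np.array(d['world_to_cam']);s,R=st();print(R.T@(-W[:3,:3].T@W[:3,3]-s['tcp_pos']))"
```

```text
t 0.25 tcp [0.1744 0.495  0.231 ] yaw 70.59 F [0.2 0.3 0.4] op 0.0854 q [ 1.09  0.34  1.52 -0.    1.28 -0.15]
total [ 0.3606 -0.635   0.049 ] dyaw -75.09
slide [[-0.77, -0.67, -0.07], [-0.83, -0.58, -0.07], [-0.89, -0.48, -0.07], [-0.94, -0.38, -0.07], [-0.98, -0.28, -0.07], [-1.0, -0.17, -0.07], [-1.01, -0.06, -0.07], [-1.01, 0.05, -0.07], [-1.0, 0.16, -0.07], [-0.98, 0.27, -0.07], [-0.94, 0.37, -0.07], [-0.9, 0.47, -0.07]] twist 0.626
t 0.3 tcp [0.1744 0.4951 0.2311] yaw 70.59 F [ 0.3  0.4 -0. ] op 0.0857 q [ 1.09  0.34  1.52  0.    1.28 -0.15]
[ 0.08398137  0.00044119 -0.14250416]
```

```bash
python3 -m handwheel '{"grip":[0,0,0,0,0,0,0,0],"slide":[[-0.77,-0.67,-0.1],[-0.83,-0.58,-0.1],[-0.89,-0.48,-0.1],[-0.94,-0.38,-0.1],[-0.98,-0.28,-0.07],[-1,-0.17,-0.07],[-1,-0.06,-0.07],[-1,0.05,-0.07]],"twist":[0.65,0.65,0.65,0.65,0.65,0.65,0.65,0.65]}' 20; python3 -c "
from h import *
plan([.535,-.14,.28],-4.5,8)"
```

```text
clock: 1.3
tcp_pos: [0.4086, 0.0586, 0.2733]
eef_rot: [0.002, 0.592, 0.806, 0.002]
contact_force: [1.3, 0.0, 0.0]
opening: 0.0856
t 1.3 tcp [0.4086 0.0586 0.2733] yaw 17.41 F [1.3 0.  0. ] op 0.0856 q [-0.04  0.1   1.73  0.    1.31 -0.35]
total [ 0.1264 -0.1986  0.0067] dyaw -21.91
slide [[-0.47, 0.13, -0.01], [-0.47, 0.15, -0.01], [-0.46, 0.17, -0.01], [-0.45, 0.19, -0.01], [-0.44, 0.22, -0.01], [-0.43, 0.24, -0.01], [-0.42, 0.26, -0.01], [-0.41, 0.28, -0.01]] twist 0.274
```

```bash
python3 -m handwheel '{"grip":[0,0,0,0,0,0,0,0],"slide":[[-0.7,0.2,0],[-0.7,0.25,0],[-0.67,0.3,0],[-0.6,0.35,0],[-0.4,0.26,0],[-0.3,0.2,0],[0,0,0],[0,0,0]],"twist":[0.45,0.45,0.45,0.45,0.35,0.15,0,0]}' 20; python3 -c "
from h import *
d=snapshot('wrist');cv2.imwrite('pics/w1.png',d['frame'][:,:,::-1])
plan([.535,-.14,.28],-4.5,8)"
```

```text
clock: 2.3
tcp_pos: [0.5319, -0.142, 0.2731]
eef_rot: [0.001, 0.748, 0.664, 0.002]
contact_force: [-0.2, -0.1, -0.3]
opening: 0.0855
t 2.35 tcp [ 0.5318 -0.142   0.2731] yaw -6.84 F [-0.3  0.1 -0.2] op 0.085 q [-0.4   0.36  1.38  0.    1.4  -0.28]
total [0.0032 0.002  0.0069] dyaw 2.34
slide [[0.0, 0.01, -0.01], [0.0, 0.01, -0.01], [0.0, 0.01, -0.01], [0.0, 0.01, -0.01], [0.0, 0.01, -0.01], [0.0, 0.01, -0.01], [0.0, 0.01, -0.01], [0.0, 0.01, -0.01]] twist -0.029
```

View pics/w1.png

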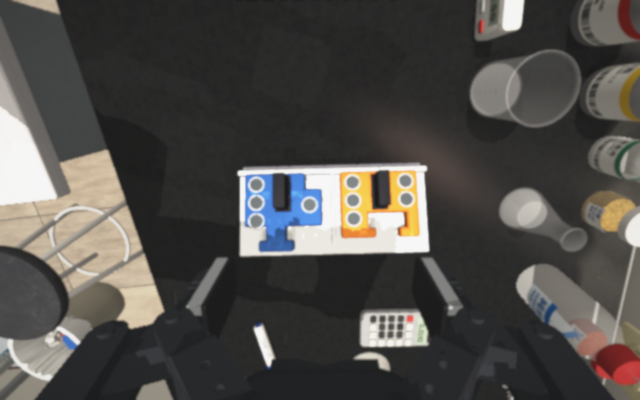

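The wrist view shows both blocks clearly: blue around (283,205) with its rib at (282,192), orange around (380,205) with its rib at (381,188), and the beaker at the upper right (525,88). I'll enlarge it to fit the poses.

```bash
python3 -c "
from h import *
d=snapshot('wrist');crop(d,235,155,200,110,4,'w1c.png')"
```

```text
(no output)
```

View pics/w1c.png

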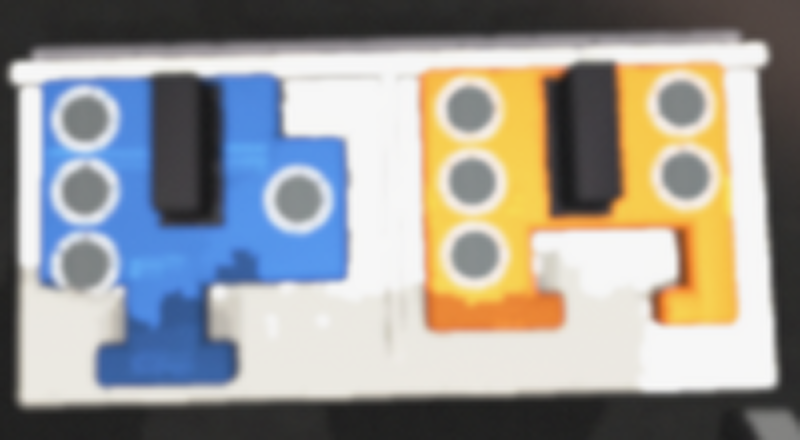

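```bash
python3 - <<'E'
from h import *
d=snapshot("top");w=snapshot("wrist")
c=lambda a:[((u+.5)/4-.5+240,(v+.5)/4-.5+160) for u,v in a]
k=lambda a:[((u+.5)/4-.5+235,(v+.5)/4-.5+155) for u,v in a]
t=np.radians(26)
ow=(w,k([(41,80),(40,286),(347,279),(96,384),(236,382),(347,138),(283,138),(279,76)]),[(-26,-47,22),(39,-47,22),(39,47,22),(69,-30,22),(69,12,22),(-6,47,22),(-6,27,22),(-26,27,22)])
od=(d,c([(718,303),(718,362),(672,246),(668,385),(572,383)]),[(69,12,22),(69,-30,22),(39,47,22),(39,-47,22),(-26,-47,22)])
for o in([ow],[ow,od]):
  x,r=fitblock(o,t,[.48,-.19,.02,-1.65]);print("blue",x.round(4),np.degrees(x[3]),r.round(1).tolist())
ow=(w,k([(423,70),(722,66),(428,328),(738,322)]),[(-26,-47,22),(-26,47,22),(55,-47,22),(55,47,22)])
od=(d,c([(707,77),(702,210),(588,77),(584,210)]),[(55,47,22),(55,-47,22),(-26,47,22),(-26,-47,22)])
for o in([ow],[ow,od]):
  x,r=fitblock(o,t,[.6,-.19,.02,-1.65]);print("orange",x.round(4),np.degrees(x[3]),r.round(1).tolist())
E
```

```text
blue [ 0.4773 -0.1846  0.0296 -1.67  ] -95.68184590121837 [[0.8, 0.3], [0.4, 0.3], [0.1, 0.6], [0.0, 0.3], [0.4, 0.1], [0.5, 0.4], [0.6, 0.1], [0.2, 0.4]]
blue [ 0.4773 -0.185   0.0291 -1.6659] -95.44897933091868 [[0.8, 0.1], [0.6, 0.6], [0.2, 0.6], [0.3, 0.5], [0.2, 0.2], [0.6, 0.4], [0.6, 0.0], [0.2, 0.3], [0.6, 0.4], [1.3, 1.0], [0.2, 0.2], [0.7, 1.1], [0.8, 0.0]]
orange [ 0.5957 -0.1963  0.0278 -1.6717] -95.7804969372697 [[0.1, 0.1], [0.0, 0.5], [0.4, 0.2], [0.5, 0.4]]
orange [ 0.5958 -0.1972  0.0259 -1.6685] -95.60078709251766 [[0.1, 0.3], [0.4, 0.2], [0.6, 0.3], [0.7, 0.3], [0.2, 0.9], [0.8, 0.2], [0.3, 0.3], [0.9, 0.3]]
```

```bash
python3 -c "
from h import *
plan([.479,-.1655,.125],-5.6,4)"
```

```text
t 2.5 tcp [ 0.532  -0.1418  0.2735] yaw -6.82 F [-0.1  0.4  0.2] op 0.0857 q [-0.4   0.36  1.38  0.    1.4  -0.28]
total [-0.053  -0.0237 -0.1485] dyaw 1.22
slide [[-0.13, -0.21, 0.62], [-0.12, -0.21, 0.62], [-0.12, -0.21, 0.62], [-0.12, -0.21, 0.62]] twist -0.03
```

```bash
python3 -m handwheel '{"grip":[0,0,0,0,0,0,0,0],"slide":[[-0.13,-0.21,0.62],[-0.12,-0.21,0.62],[-0.12,-0.21,0.62],[-0.1,-0.2,0.45],[0,0,0.1],[0,0,0],[0,0,0],[0,0,0]],"twist":[-0.06,-0.06,0,0,0,0,0,0]}' 30; python3 -c "
from h import *
plan([.479,-.1655,.055],-5.6,4)
d=snapshot('wrist');cv2.imwrite('pics/w2.png',d['frame'][:,:,::-1])"
```

```text
clock: 3.5
tcp_pos: [0.4828, -0.1628, 0.1301]
eef_rot: [0.007, 0.739, 0.674, 0.005]
contact_force: [-0.5, 0.1, 0.1]
opening: 0.0853
t 3.5 tcp [ 0.4828 -0.1628  0.1301] yaw -5.23 F [-0.5  0.1  0.1] op 0.0853 q [-0.48  0.41  1.72  0.01  0.99 -0.39]
total [-0.0038 -0.0027 -0.0751] dyaw -0.37
slide [[-0.01, -0.02, 0.31], [-0.01, -0.02, 0.31], [-0.01, -0.02, 0.31], [-0.01, -0.02, 0.31]] twist 0.009
```

View pics/w2.png

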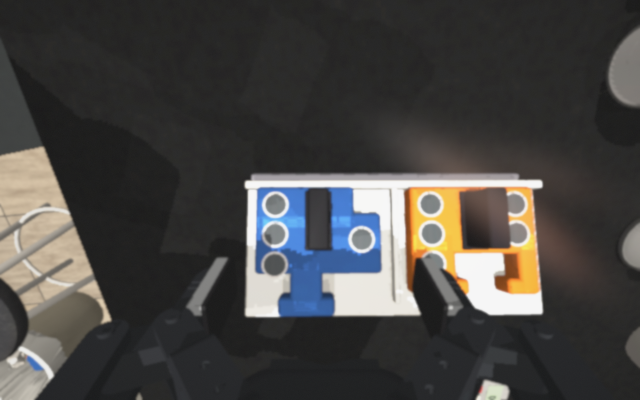

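The close wrist view has the blue rib at (318,218) between the open fingers, and the orange rib clear of the right finger. I'll go down and grip.

```bash
python3 -m handwheel '{"grip":[0,0,0,0,0,0,0.6,0.9],"slide":[[-0.02,-0.03,0.4],[-0.02,-0.03,0.4],[-0.01,-0.01,0.25],[0,0,0.13],[0,0,0.05],[0,0,0],[0,0,0],[0,0,0]],"twist":[0.03,0,0,0,0,0,0,0]}' 30; python3 -c "
from h import *
plan([.479,-.1655,.055],-5.6,4)"
```

```text
clock: 4.55
tcp_pos: [0.4831, -0.1669, 0.0586]
eef_rot: [0.011, 0.74, 0.672, 0.007]
contact_force: [-9.2, 2.7, 15.8]
opening: 0.0515
t 4.55 tcp [ 0.4831 -0.1669  0.0586] yaw -5.48 F [-9.2  2.7 15.8] op 0.0515 q [-0.49  0.52  1.8   0.01  0.8  -0.39]
total [-0.0041  0.0014 -0.0036] dyaw -0.12
slide [[0.0, -0.02, 0.01], [0.0, -0.02, 0.01], [0.0, -0.02, 0.01], [0.0, -0.02, 0.01]] twist 0.003
```

```bash
python3 -c "
from h import *
st()
d=snapshot('wrist');crop(d,200,150,270,200,3,'w3.png')
d=snapshot('scene');crop(d,270,190,200,130,4,'s3.png')"
```

```text
t 4.55 tcp [ 0.4831 -0.1669  0.0586] yaw -5.48 F [-9.2  2.7 15.8] op 0.0515 q [-0.49  0.52  1.8   0.01  0.8  -0.39]
```

View pics/w3.png

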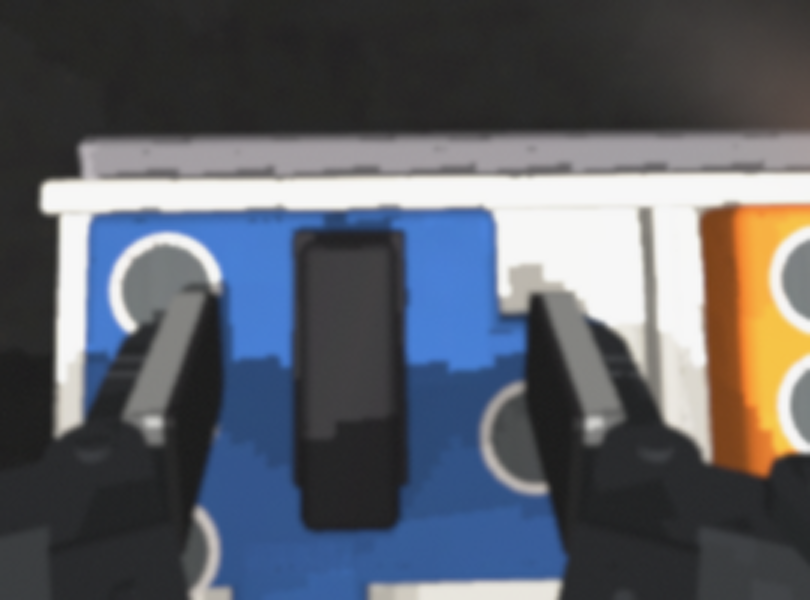

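View pics/s3.png

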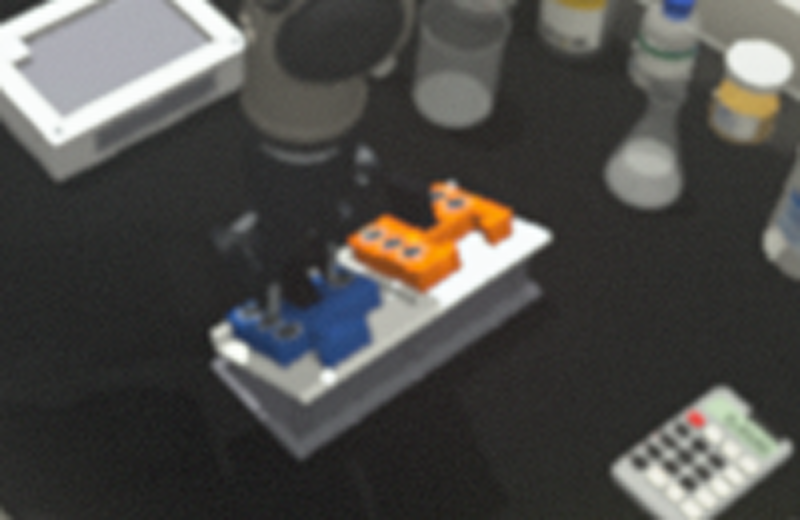

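```bash
python3 -m handwheel '{"grip":[0.4,0.4,0.4,0.4,0.4,0.4,0.4,0.4],"slide":[[0,-0.03,-0.05],[0,-0.03,0],[0,0,0],[0,0,0],[0,0,0],[0,0,0],[0,0,0],[0,0,0]],"twist":[0,0,0,0,0,0,0,0]}' 30; python3 -c "
from h import *
s,R=st();print(R[:,2])"
```

```text
clock: 5.65
tcp_pos: [0.4765, -0.165, 0.063]
eef_rot: [0.008, 0.74, 0.673, 0.005]
contact_force: [-0.1, -0.9, 0.2]
opening: 0.0509
t 5.65 tcp [ 0.4765 -0.165   0.063 ] yaw -5.47 F [-0.1 -0.9  0.2] op 0.0509 q [-0.49  0.5   1.81  0.01  0.81 -0.4 ]
[ 0.01836073 -0.00483521 -0.99981974]
```

```bash
python3 -m handwheel '{"grip":[0.4,0.4,0.4,0.4,0.4,0.4,0.4,0.4],"slide":[[0,0.03,0.05],[0,0,0],[0,0,0.05],[0,0,0],[0,0,0],[0,0,0],[0,0,0],[0,0,0]],"twist":[0,0,0,0,0,0,0,0]}' 30; python3 -c "
from h import *
s,R=st();print(R[:,2])"
```

```text
clock: 6.65
tcp_pos: [0.4789, -0.1655, 0.0584]
eef_rot: [0.009, 0.74, 0.673, 0.005]
contact_force: [-0.2, 1.2, 2.4]
opening: 0.0514
t 6.65 tcp [ 0.4789 -0.1655  0.0584] yaw -5.46 F [-0.2  1.2  2.4] op 0.0514 q [-0.49  0.51  1.81  0.01  0.8  -0.4 ]
[ 0.01933495 -0.00575563 -0.9997965 ]
```

```bash
python3 -m handwheel '{"grip":[0.6,0.7,0.8,0.9,1,1,1,1],"slide":[[0,0,0],[0,0,0],[0,0,0],[0,0,0],[0,0,0],[0,0,0],[0,0,0],[0,0,0]],"twist":[0,0,0,0,0,0,0,0]}' 30; python3 -c "
from h import *
s,R=st();print(R[:,2])
d=snapshot('wrist');crop(d,200,150,270,200,3,'w4.png')
d=snapshot('scene');crop(d,270,190,200,130,4,'s4.png')"
```

```text
clock: 7.65
tcp_pos: [0.478, -0.1633, 0.0608]
eef_rot: [0.007, 0.74, 0.672, 0.006]
contact_force: [0.4, 1.6, 4.7]
opening: 0.014
t 7.65 tcp [ 0.478  -0.1633  0.0608] yaw -5.49 F [0.4 1.6 4.7] op 0.014 q [-0.48  0.51  1.81  0.01  0.81 -0.39]
[ 0.01761472 -0.00255101 -0.99984159]
```

View pics/w4.png

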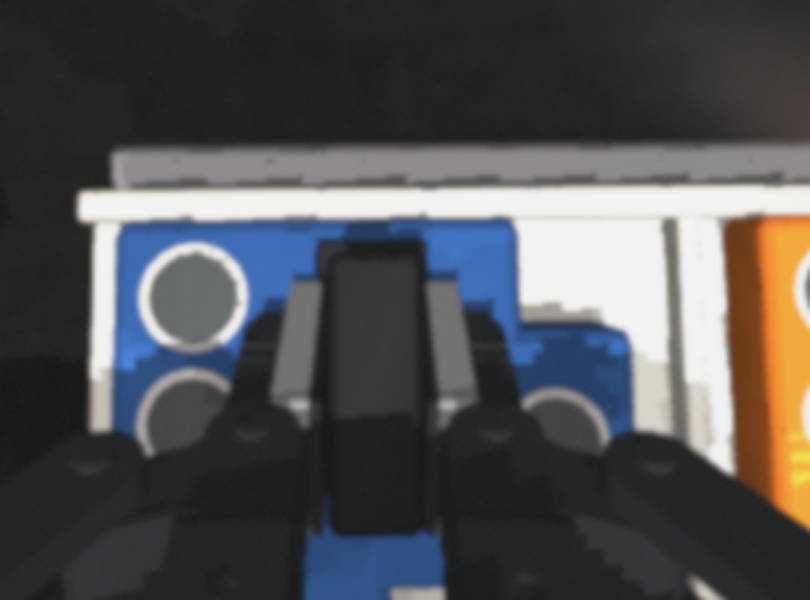

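View pics/s4.png

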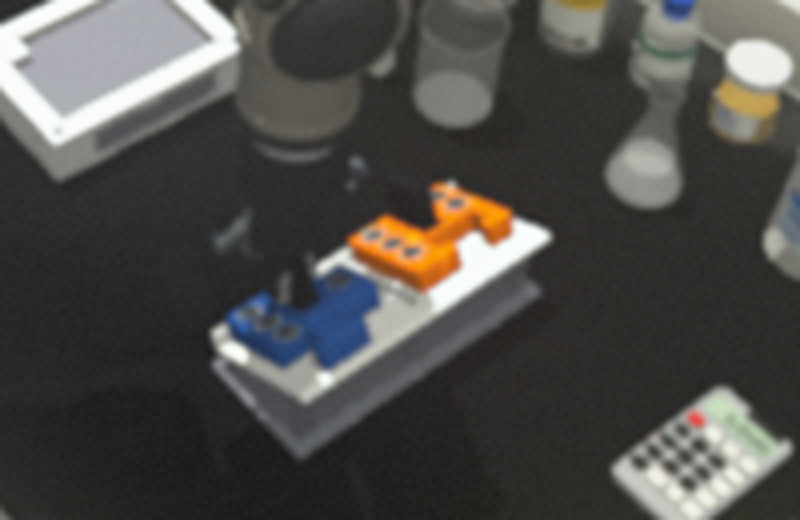

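```bash
python3 -m handwheel '{"grip":[1,1,1,1,1,1,1,1],"slide":[[0,0,-0.2],[0,0,-0.4],[0,0,-0.5],[0,0,-0.5],[0.3,0,-0.3],[0.5,0,0],[0.6,0,0],[0.5,0,0]],"twist":[0,0,0,0,-0.6,-1,-1,-1]}' 50; python3 -c "
from h import *
s,R=st()
d=snapshot('wrist');crop(d,100,100,400,300,2,'w5.png')
plan([.48,-.04,.15],83.8,8)"
```

```text
clock: 8.75
tcp_pos: [0.4565, -0.0505, 0.1776]
eef_rot: [0.004, 0.49, 0.872, 0.002]
contact_force: [-0.1, 0.2, -2.2]
opening: 0.0132
t 8.75 tcp [ 0.4565 -0.0505  0.1776] yaw 31.34 F [-0.1  0.2 -2.2] op 0.0132 q [-0.28  0.27  1.79  0.    1.07 -0.83]
t 8.8 tcp [ 0.4544 -0.0477  0.1773] yaw 31.82 F [-2.4  3.1 -2.2] op 0.0133 q [-0.28  0.27  1.79  0.    1.07 -0.83]
total [ 0.0256  0.0077 -0.0273] dyaw 51.98
slide [[-0.01, 0.05, 0.06], [-0.02, 0.05, 0.06], [-0.03, 0.05, 0.06], [-0.03, 0.05, 0.06], [-0.04, 0.04, 0.06], [-0.04, 0.04, 0.06], [-0.04, 0.03, 0.06], [-0.05, 0.03, 0.06]] twist -0.65
```

View pics/w5.png

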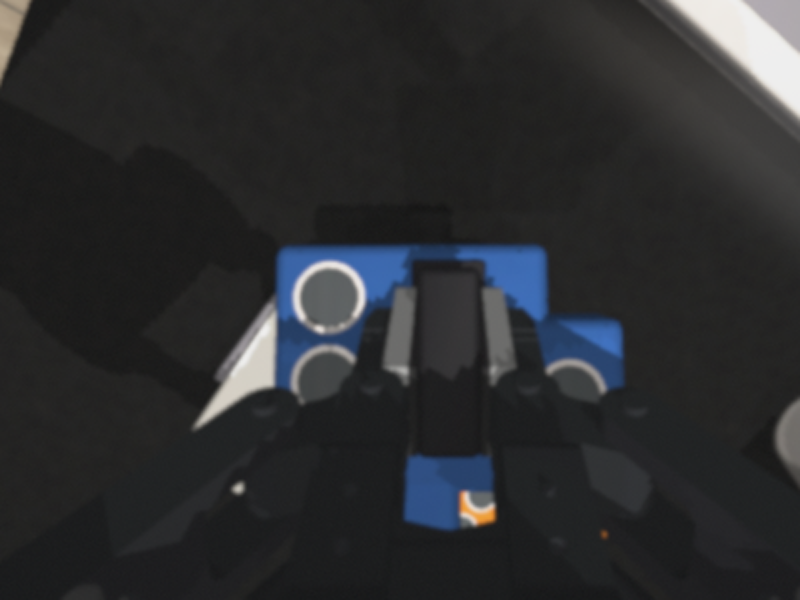

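Blue is held: the rib is between the pads at (450,370) in the crop, and the weight reads about 2 N. Next I'll turn it and set it down to level it.

```bash
python3 -m handwheel '{"grip":[1,1,1,1,1,1,1,1],"slide":[[0,0.05,0.2],[0,0.05,0.3],[0,0.05,0.3],[0,0.05,0.3],[0,0.05,0.3],[-0.05,0.04,0.2],[0,0,0.2],[0,0,0.1]],"twist":[-0.8,-0.8,-0.8,-0.8,-0.8,-0.7,-0.4,0]}' 50; python3 -c "
from h import *
plan([.48,-.04,.05],83.8,8)"
```

```text
clock: 9.8
tcp_pos: [0.4659, -0.0347, 0.0608]
eef_rot: [0.001, 0.049, 0.999, 0.001]
contact_force: [0.8, -0.7, -2.5]
opening: 0.0133
t 9.8 tcp [ 0.4659 -0.0347  0.0608] yaw 84.35 F [ 0.8 -0.7 -2.5] op 0.0133 q [-0.24  0.46  1.9   0.    0.78 -1.71]
total [ 0.0141 -0.0053 -0.0108] dyaw -0.55
slide [[-0.03, -0.01, 0.02], [-0.03, -0.01, 0.02], [-0.03, -0.01, 0.02], [-0.03, -0.01, 0.02], [-0.03, -0.01, 0.02], [-0.03, -0.01, 0.02], [-0.03, -0.01, 0.02], [-0.03, -0.01, 0.02]] twist 0.007
```

```bash
python3 -m handwheel '{"grip":[1,1,1,1,1,1,1,1],"slide":[[0,0,0.2],[0,0,0.15],[0,0,0.1],[0,0,0.05],[-0.1,0,0.03],[-0.1,0,0.03],[-0.1,0,0.03],[-0.1,0,0.03]],"twist":[0,0,0,0,0,0,0,0]}' 20; python3 -c "
from h import *
s,R=st()
d=snapshot('wrist');crop(d,100,100,400,300,2,'w6.png')
d=snapshot('scene');crop(d,270,170,200,150,4,'s6.png')"
```

```text
clock: 10.8
tcp_pos: [0.484, -0.0365, 0.0262]
eef_rot: [-0.005, 0.051, 0.999, 0.001]
contact_force: [-6.4, -0.4, 11.1]
opening: 0.0135
t 10.8 tcp [ 0.484  -0.0365  0.0262] yaw 84.15 F [-6.4 -0.4 11.1] op 0.0135 q [-0.23  0.55  1.86  0.    0.74 -1.7 ]
```

View pics/s6.png

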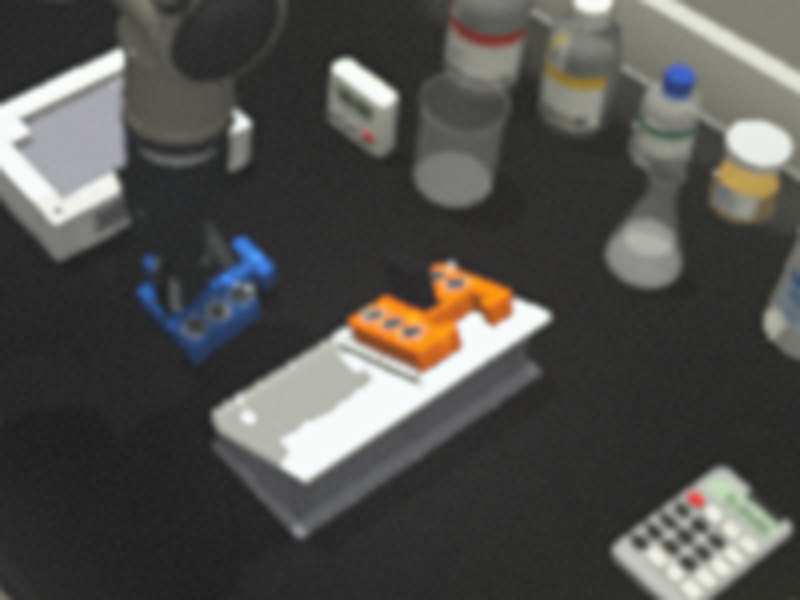

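View pics/w6.png

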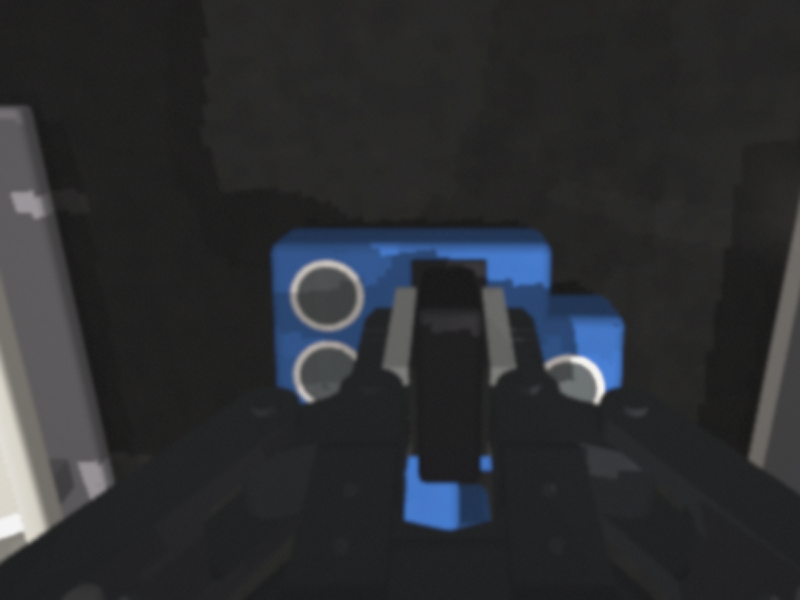

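The wrist view now shows the block's back face at (410,238), so it is rotating level in the grip. I'll keep going along the arc, then loosen and regrip.

```bash
python3 -m handwheel '{"grip":[1,1,1,1,0.7,0.6,0.6,0.6],"slide":[[-0.08,0,0.03],[-0.08,0,0.03],[-0.08,0,0.02],[0,0,0],[0,0,-0.05],[0,0,0],[0,0,0],[0,0,0]],"twist":[0,0,0,0,0,0,0,0]}' 20; python3 -c "
from h import *
s,R=st()
d=snapshot('wrist');crop(d,100,100,400,300,2,'w7.png')
d=snapshot('scene');crop(d,270,170,200,150,4,'s7.png')"
```

```text
clock: 11.9
tcp_pos: [0.4968, -0.0381, 0.0286]
eef_rot: [-0.006, 0.051, 0.999, 0.0]
contact_force: [0.3, 0.0, 0.6]
opening: 0.0346
t 11.9 tcp [ 0.4968 -0.0381  0.0286] yaw 84.15 F [0.3 0.  0.6] op 0.0346 q [-0.23  0.56  1.82 -0.    0.77 -1.7 ]
```

View pics/s7.png

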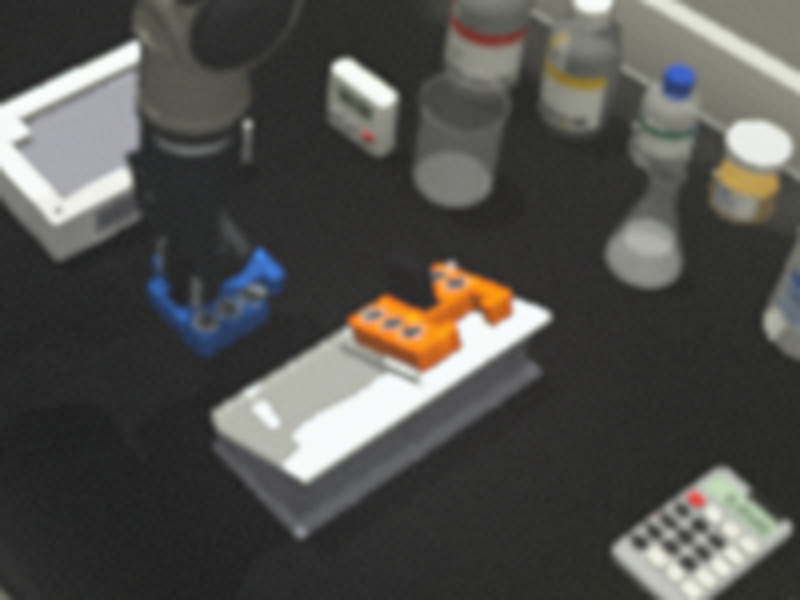

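View pics/w7.png

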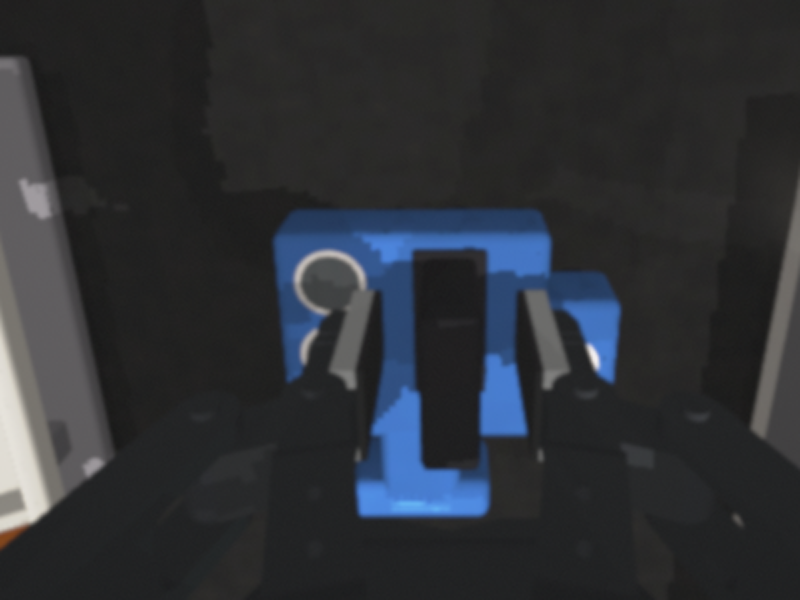

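```bash
python3 - <<'E'
from h import *
w=snapshot("wrist");s,R=st()
k=lambda a:[((u+.5)/2-.5+100,(v+.5)/2-.5+100) for u,v in a]
o=(w,k([(275,237),(550,234),(617,303),(553,301)]),[(-26,-47,22),(-26,27,22),(-6,47,22),(-6,27,22)])
x,r=fitblock([o],0,[.49,-.04,0,-.1],z=0)
print(x,np.degrees(x[3]),r.round(1).tolist())
print(proj(w,np.array([(69,-30,22),(69,12,22),(-20,-7,56),(-20,7,56)])/1000@blockR(x[3],0).T+[x[0],x[1],0]).round(1)*2-200)
print("tcp rel block",blockR(x[3],0).T@(s["tcp_pos"]-[x[0],x[1],0]))
E
```

```text
t 12.05 tcp [ 0.4968 -0.0381  0.0286] yaw 84.15 F [-0.  -1.2 -0.1] op 0.0342 q [-0.23  0.56  1.82 -0.    0.77 -1.7 ]
[ 5.02419576e-01 -3.76688031e-02  1.17226909e-04 -9.06770066e-02] -5.195409774627069 [[3.0, 0.1], [1.5, 0.1], [3.4, 0.5], [1.6, 0.9]]
[[354.8 521. ]
 [490.8 519.8]
 [416.2 322.4]
 [482.4 321.6]]
tcp rel block [-0.0056031  -0.00089328  0.02857841]
```

```bash
python3 - <<'E'
from h import *
w=snapshot("wrist");s,R=st()
crop(w,220,190,200,180,4,'w8.png')
k=lambda a:[((u+.5)/2-.5+100,(v+.5)/2-.5+100) for u,v in a]
U=np.array(k([(275,237),(550,234),(617,303),(553,301),(357,516),(488,516)]));B=np.array([(-26,-47,22),(-26,27,22),(-6,47,22),(-6,27,22),(69,-30,22),(69,12,22)])/1000
def f(p): return (proj(w,B@blockR(p[3],p[4]).T+p[:3])-U).ravel()
r=least_squares(f,[.5,-.038,0,-.1,0]);print(r.x,np.degrees(r.x[3:]),r.fun.reshape(-1,2).round(1).tolist())
E
```

```text
t 12.1 tcp [ 0.4967 -0.038   0.0286] yaw 84.15 F [ 1.2 -0.4 -0.4] op 0.0343 q [-0.23  0.56  1.82 -0.    0.77 -1.7 ]
[ 0.50458657 -0.03770877 -0.00438174 -0.09705228  0.00819321] [-5.56068592  0.46943632] [[0.3, -0.4], [0.6, 0.6], [1.3, -0.6], [-2.6, 0.5], [-0.3, 0.1], [0.8, -0.2]]
```

View pics/w8.png

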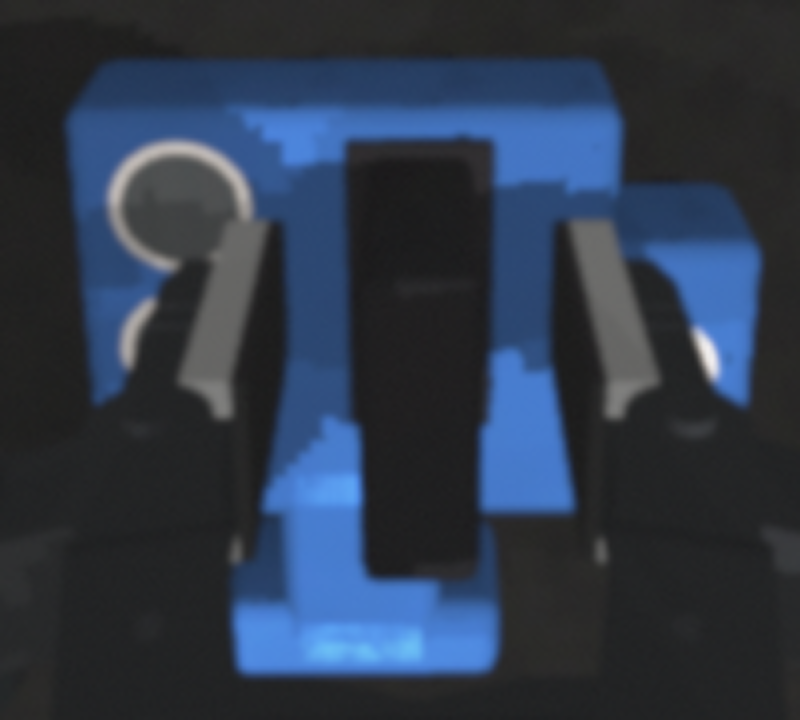

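```bash
python3 -m handwheel '{"grip":[0.6,0.6,0.6,0.7,0.8,0.9,1,1],"slide":[[-0.11,0,0],[0,0,0],[0,0,0],[0,0,0],[0,0,0],[0,0,0],[0,0,0],[0,0,0]],"twist":[0,0,0,0,0,0,0,0]}' 50; python3 -m handwheel '{"grip":[1,1,1,1,1,1,1,1],"slide":[[0,0,-0.2],[0,0,-0.4],[0,0,-0.6],[0,0,-0.6],[0.1,0.3,-0.2],[0,0.4,0],[0,0.3,0],[0,0,0]],"twist":[0,0,0,0,0,0,0,0]}' 50; python3 - <<'E'
from h import *
w=snapshot("wrist");s,R=st()
cv2.imwrite('pics/w9.png',w['frame'][:,:,::-1])
plan([.505,.128,.16],83.8,6)
E
```

```text
clock: 13.1
tcp_pos: [0.5039, -0.0387, 0.0284]
eef_rot: [-0.006, 0.051, 0.999, 0.001]
contact_force: [-0.0, 0.7, 0.7]
opening: 0.0133
clock: 14.1
tcp_pos: [0.5017, 0.026, 0.1527]
eef_rot: [-0.01, 0.051, 0.999, 0.001]
contact_force: [-0.5, 0.5, -2.5]
opening: 0.0132
t 14.15 tcp [0.5016 0.0254 0.1526] yaw 84.1 F [-0.6 -0.2 -2. ] op 0.0131 q [-0.1   0.39  1.69  0.    1.08 -1.57]
t 14.15 tcp [0.5016 0.0254 0.1526] yaw 84.1 F [-0.6 -0.2 -2. ] op 0.0131 q [-0.1   0.39  1.69  0.    1.08 -1.57]
total [0.0034 0.1026 0.0074] dyaw -0.3
slide [[0.02, 0.28, -0.02], [0.02, 0.28, -0.02], [0.02, 0.28, -0.02], [0.02, 0.28, -0.02], [0.02, 0.28, -0.02], [0.02, 0.28, -0.02]] twist 0.005
```

View pics/w9.png

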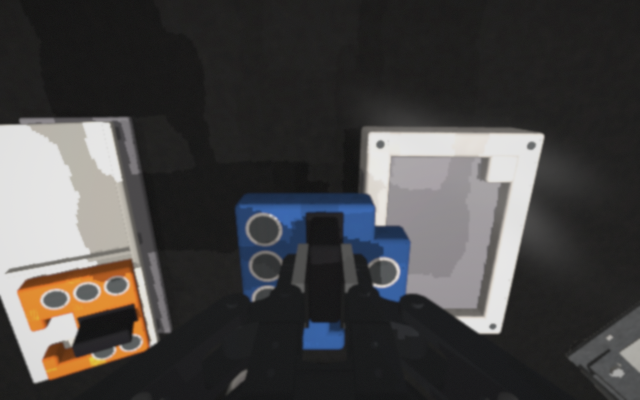

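```bash
python3 -c "
from h import *
w=snapshot('wrist');crop(w,350,115,200,150,4,'w10.png')"
```

```text
(no output)
```

View pics/w10.png

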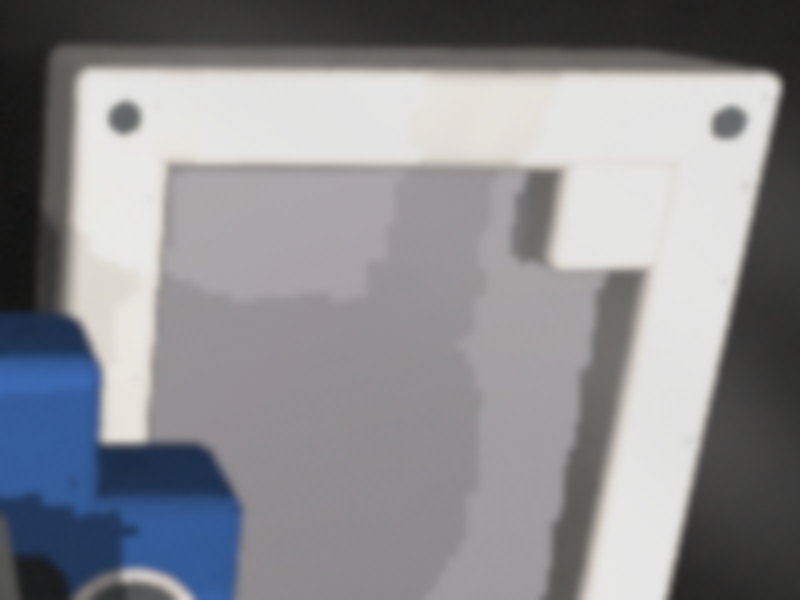

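```bash
python3 - <<'E'
from h import *
w=snapshot("wrist");s,R=st()
k=lambda a:[((u+.5)/4-.5+350,(v+.5)/4-.5+115) for u,v in a]
C=[(-97,-70,50),(-97,70,50),(-77,-50,50),(-77,29,50),(-56,29,50),(-56,50,50)]
o=(w,k([(78,70),(782,76),(167,163),(566,166),(551,268),(651,270)]),C)
x,r=fitblock([o],0,[.555,.123,0,-.1],z=0);print(x,np.degrees(x[3]),r.round(1).tolist())
x,r=fitblock([o],0,[.555,.123,0,-.1]);print(x,np.degrees(x[3]),r.round(1).tolist())
b=(w,k([(99,358),(240,510),(98,492)])+[(237,209),(303,349),(344,349)],[(-26,27,22),(-6,47,22),(-6,27,22),(-26,-47,22),(69,-30,22),(69,12,22)])
x,r=fitblock([b],0,[.5,.03,.12,-.1]);print("blk",x,np.degrees(x[3]),r.round(1).tolist(),s["tcp_pos"]-x[:3])
E
```

```text
t 14.25 tcp [0.502  0.0243 0.1527] yaw 84.02 F [-0.1  0.3 -2.1] op 0.0132 q [-0.11  0.39  1.68  0.    1.08 -1.57]
[ 5.55384076e-01  1.25154245e-01 -6.57223250e-05 -1.05393272e-01] -6.038589698164384 [[0.4, 0.9], [2.2, 2.0], [1.1, 1.2], [0.3, 0.7], [0.9, 0.4], [0.4, 0.0]]
[ 0.555715    0.12570609 -0.001268   -0.10463031] -5.994875309731761 [[0.0, 0.7], [1.7, 1.8], [1.4, 1.3], [0.5, 0.7], [1.0, 0.3], [0.7, 0.2]]
blk [ 0.50383847  0.02592721  0.11787325 -0.07531828] -4.31541931579158 [[0.2, 1.1], [0.2, 3.9], [0.3, 1.5], [0.1, 0.1], [22.1, 0.2], [3.4, 1.3]] [-0.00179467 -0.00161339  0.03487355]
```

```bash
python3 - <<'E'
from h import *
w=snapshot("wrist");s,R=st();crop(w,225,185,200,110,4,'w11.png')
k=lambda a:[((u+.5)/4-.5+350,(v+.5)/4-.5+115) for u,v in a]
b=(w,k([(99,358),(240,510),(98,492)])+[(237,209)],[(-26,27,22),(-6,47,22),(-6,27,22),(-26,-47,22)])
for z in(None,.124):
  x,r=fitblock([b],0,[.5,.03,.12,-.1],z=z);print("blk",x,np.degrees(x[3]),r.round(1).tolist(),s["tcp_pos"]-x[:3])
E
```

```text
t 14.3 tcp [0.5022 0.024  0.1528] yaw 83.99 F [-0.1  0.4 -2. ] op 0.013 q [-0.11  0.39  1.68  0.    1.08 -1.57]
blk [ 0.50392682  0.0255337   0.11776274 -0.07240184] -4.148320146955779 [[0.1, 0.6], [0.2, 4.6], [0.3, 0.9], [0.0, 0.2]] [-0.00169552 -0.00150073  0.03506761]
blk [ 0.5015709   0.0247471   0.12411652 -0.07473627] -4.282073124449578 [[0.4, 0.6], [1.7, 3.2], [0.2, 2.3], [5.5, 0.3]] [ 0.0006604  -0.00071413  0.02871383]
```

View pics/w11.png

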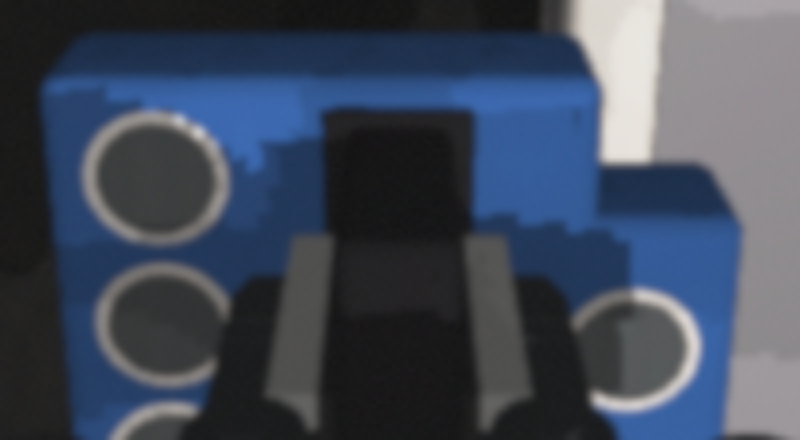

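```bash
cat >> h.py <<'E'
def fitheld(w,U,B,z,yaw):
    s=sense();R=Ro.from_quat(np.roll(s["eef_rot"],-1)).as_matrix()
    # block frame rigid with tool: block x=-tool x, y = tool y, z=-tool z (or x=+,y=-) ; offsets fitted
    U=np.array(U);B=np.array(B)/1000
    Rb=R@np.diag([-1,1,-1.])
    f=lambda p:(proj(w,B@(Rb@Ro.from_euler('zy',[p[3],p[4]]).as_matrix()).T+s["tcp_pos"]+Rb@np.array(p[:3]))-U).ravel()
    r=least_squares(f,[0,0,-.0285,0,0],loss='soft_l1');print("origin in tool-aligned frame mm",(r.x[:3]*1000).round(1),"yaw,pitch deg",np.degrees(r.x[3:]).round(2),np.abs(r.fun).reshape(-1,2).round(1).tolist())
    return r.x
E
python3 - <<'E'
from h import *
w=snapshot("wrist")
k=lambda a:[((u+.5)/4-.5+225,(v+.5)/4-.5+185) for u,v in a]
U=k([(43,80),(600,77),(599,216),(742,218),(325,113),(473,113)])
fitheld(w,U,[(-26,-47,22),(-26,27,22),(-6,27,22),(-6,47,22),(-20,-7,22),(-20,7,22)],0,0)
E
```

```text
origin in tool-aligned frame mm [  1.9   0.7 -30.9] yaw,pitch deg [ 0.36 -6.34] [[0.1, 0.9], [0.3, 0.8], [0.6, 0.1], [0.4, 0.5], [5.0, 1.4], [5.8, 1.3]]
```

```bash
python3 - <<'E'
from h import *
w=snapshot("wrist")
k=lambda a:[((u+.5)/4-.5+225,(v+.5)/4-.5+185) for u,v in a]
U=k([(43,80),(600,77),(599,216),(742,218)])
B=[(-26,-47,22),(-26,27,22),(-6,27,22),(-6,47,22)]
fitheld(w,U,B,0,0)
def f2(z):
    pass
s=sense();R=Ro.from_quat(np.roll(s["eef_rot"],-1)).as_matrix();Rb=R@np.diag([-1,1,-1.])
for z in(-.0285,-.032):
  f=lambda p:(proj(w,np.array(B)/1000@Rb.T+s["tcp_pos"]+Rb@np.array([p[0],p[1],z]))-np.array(U)).ravel()
  r=least_squares(f,[0,0]);print(z,r.x,r.fun.reshape(-1,2).round(1).tolist())
E
```

```text
origin in tool-aligned frame mm [  1.9   0.7 -31.6] yaw,pitch deg [ 0.45 -4.89] [[0.1, 0.0], [0.3, 0.1], [0.7, 0.4], [0.2, 0.3]]
-0.0285 [-0.00189001  0.00036473] [[-3.5, -0.6], [1.8, 0.3], [-0.0, 0.7], [1.7, 0.3]]
-0.032 [-0.00043196  0.00064369] [[-0.8, -0.3], [1.1, 0.6], [-0.6, 0.2], [0.3, -0.3]]
```

```bash
python3 -m handwheel '{"grip":[1,1,1,1,1,1,1,1],"slide":[[0.02,0.4,0],[0.02,0.5,0],[0.02,0.5,0.1],[0.02,0.3,0.3],[0,0.1,0.3],[0,0,0.2],[0,0,0],[0,0,0]],"twist":[0,0,0,0,0,0,0,0]}' 50; python3 - <<'E'
from h import *
plan([.5078,.1295,.085],83.9,4)
w=snapshot("top");crop(w,235,150,110,110,6,'t12.png')
w=snapshot("wrist");crop(w,140,100,400,250,2,'w12.png')
E
```

```text
clock: 15.4
tcp_pos: [0.5099, 0.1307, 0.0979]
eef_rot: [-0.009, 0.057, 0.998, 0.001]
contact_force: [-0.7, -0.3, -2.5]
opening: 0.0132
t 15.4 tcp [0.5099 0.1307 0.0979] yaw 83.52 F [-0.7 -0.3 -2.5] op 0.0132 q [ 0.1   0.5   1.68  0.01  0.98 -1.36]
total [-0.0021 -0.0012 -0.0129] dyaw 0.38
slide [[0.01, -0.01, 0.05], [0.01, -0.01, 0.05], [0.01, -0.01, 0.05], [0.01, -0.01, 0.05]] twist -0.01
```

View pics/t12.png

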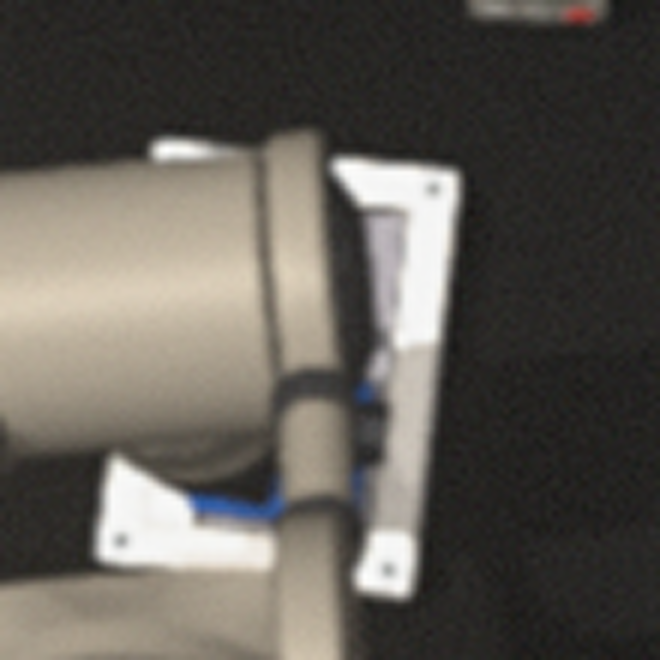

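View pics/w12.png

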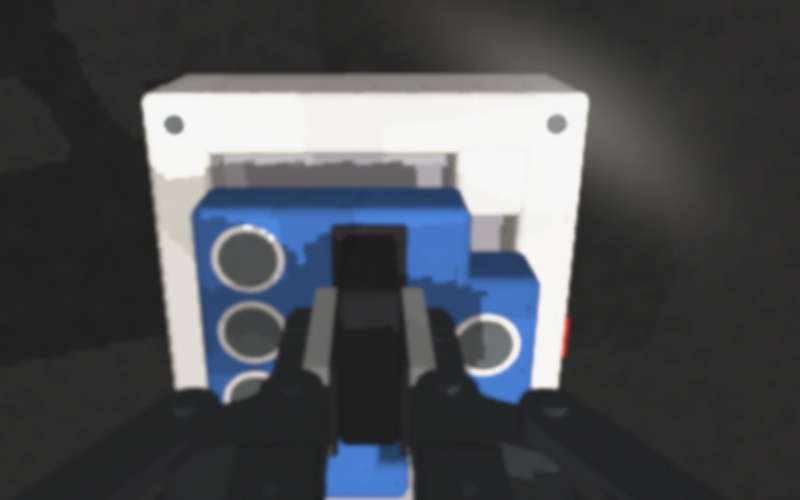

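```bash
python3 - <<'E'
from h import *
w=snapshot("wrist");s,R=st();print(R[:,2])
k=lambda a:[((u+.5)/2-.5+140,(v+.5)/2-.5+100) for u,v in a]
c=(w,k([(143,93),(587,94),(212,153),(457,153),(467,214),(519,215)]),[(-97,-70,50),(-97,70,50),(-77,-50,50),(-77,29,50),(-56,29,50),(-56,50,50)])
b=(w,k([(194,213),(468,209),(469,281),(540,280)]),[(-26,-47,22),(-26,27,22),(-6,27,22),(-6,47,22)])
for zc,zb in((None,None),(0,.069),(-.003,.066)):
  xc,r=fitblock([c],0,[.555,.125,0,-.1],z=zc);print("c",xc.round(4),np.degrees(xc[3]).round(2),r.round(1).tolist())
  xb,r=fitblock([b],0,[.5,.13,.07,-.1],z=zb);print("b",xb.round(4),np.degrees(xb[3]).round(2),r.round(1).tolist())
  Rc=blockR(xc[3],0);print("rel mm",(Rc.T@(xb[:3]-xc[:3])*1000).round(1), "tcp-b",((s["tcp_pos"]-xb[:3])*1e3).round(1))
E
```

```text
t 15.55 tcp [0.5099 0.1309 0.0981] yaw 83.53 F [ 0.7 -0.7 -2.7] op 0.0132 q [ 0.1   0.5   1.68  0.01  0.98 -1.36]
[-0.01682946  0.00317308 -0.99985334]
c [ 0.5559  0.1259 -0.0028 -0.1103] -6.32 [[0.3, 0.3], [1.9, 1.2], [0.3, 0.6], [0.1, 0.4], [6.3, 0.4], [0.8, 0.2]]
b [ 0.5112  0.1316  0.064  -0.1065] -6.1 [[0.2, 0.1], [1.5, 1.3], [0.7, 0.7], [0.1, 0.4]]
rel mm [-45.1   0.7  66.8] tcp-b [-1.3 -0.7 34. ]
c [ 0.5553  0.1262  0.5776 -0.1097] -6.28 [[1.1, 0.6], [3.8, 1.7], [0.5, 0.7], [1.0, 0.4], [5.4, 0.8], [0.5, 0.2]]
b [ 0.5091  0.131   0.0701 -0.1022] -5.85 [[4.9, 0.0], [1.3, 0.6], [0.7, 0.3], [1.1, 0.1]]
rel mm [-4.640e+01 -3.000e-01 -5.075e+02] tcp-b [ 0.8 -0.1 28. ]
c [ 0.556   0.1259  0.     -0.1104] -6.33 [[0.4, 0.3], [1.7, 1.2], [0.4, 0.6], [0.0, 0.4], [6.4, 0.4], [0.9, 0.2]]
b [ 0.5104  0.1315  0.0731 -0.1055] -6.05 [[1.9, 0.0], [1.6, 1.1], [0.5, 0.5], [0.6, 0.2]]
rel mm [-45.9   0.5  73.1] tcp-b [-0.5 -0.6 25. ]
```

```bash
python3 -m handwheel '{"grip":[1,1,1,1,1,1,1,1],"slide":[[0.035,-0.01,0.1],[0,0,0.1],[0,0,0.1],[0,0,0.08],[0,0,0.06],[0,0,0.05],[0,0,0],[0,0,0]],"twist":[0,0,0,0,0,0,0,0]}' 50; python3 - <<'E'
from h import *
st()
w=snapshot("wrist");crop(w,140,100,400,250,2,'w13.png')
E
```

```text
clock: 16.55
tcp_pos: [0.5077, 0.1305, 0.0676]
eef_rot: [-0.008, 0.057, 0.998, 0.001]
contact_force: [0.6, -0.1, -1.7]
opening: 0.0132
t 16.55 tcp [0.5077 0.1305 0.0676] yaw 83.51 F [ 0.6 -0.1 -1.7] op 0.0132 q [ 0.1   0.54  1.72  0.01  0.9  -1.36]
```

View pics/w13.png

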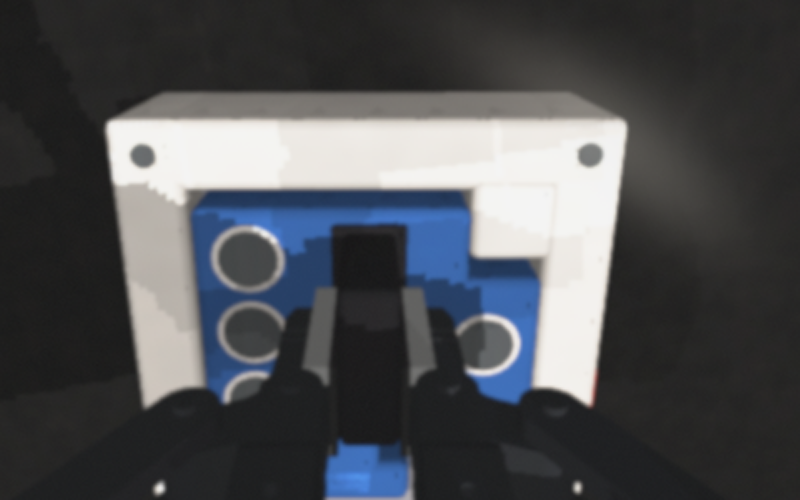

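Blue has dropped into the well, clear of the key at (510,220), with no side force. I'll lower the last millimetre, release and lift.

```bash
python3 -m handwheel '{"grip":[1,1,0.7,0.5,0.4,0.3,0.1,0],"slide":[[0,0,0.03],[0,0,0],[0,0,0],[0,0,0],[0,0,0],[0,0,-0.4],[0,0,-0.7],[0,0,-0.7]],"twist":[0,0,0,0,0,0,0,0]}' 50; python3 - <<'E'
from h import *
st()
plan([.535,-.12,.24],-5.6,9)
w=snapshot("wrist");crop(w,140,60,400,300,2,'w14.png')
E
```

```text
clock: 17.6
tcp_pos: [0.5077, 0.13, 0.1743]
eef_rot: [-0.011, 0.057, 0.998, 0.001]
contact_force: [0.6, 0.3, 0.2]
opening: 0.085
t 17.6 tcp [0.5077 0.13   0.1743] yaw 83.51 F [0.6 0.3 0.2] op 0.085 q [ 0.1   0.4   1.6   0.01  1.16 -1.36]
t 17.6 tcp [0.5077 0.13   0.1743] yaw 83.51 F [0.6 0.3 0.2] op 0.085 q [ 0.1   0.4   1.6   0.01  1.16 -1.36]
total [ 0.0273 -0.25    0.0657] dyaw -89.11
slide [[-0.1, -0.45, -0.12], [-0.18, -0.43, -0.13], [-0.25, -0.39, -0.13], [-0.31, -0.34, -0.13], [-0.37, -0.28, -0.13], [-0.41, -0.22, -0.13], [-0.44, -0.14, -0.13], [-0.46, -0.06, -0.13], [-0.46, 0.02, -0.13]] twist 0.99
```

View pics/w14.png

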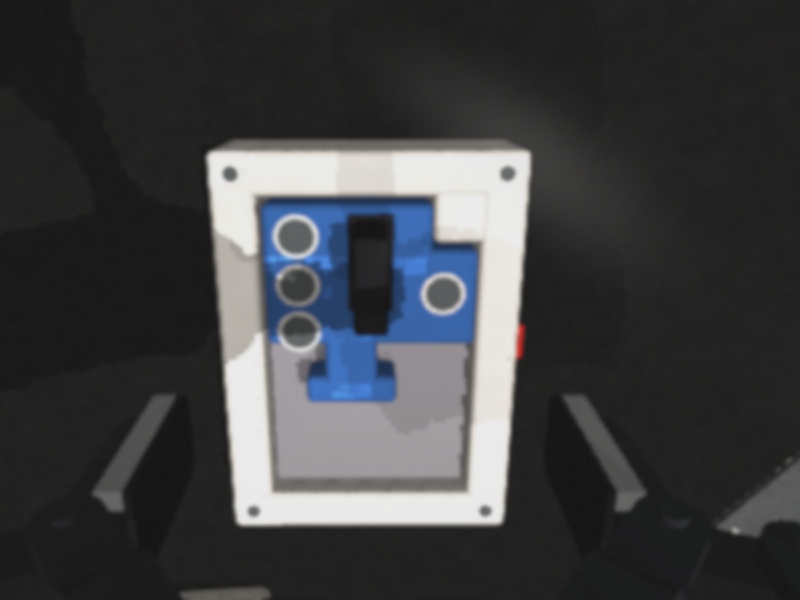

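Blue sits square in the well, with its nose at (352,385) and the key at (460,217). Next I'll go for orange.

```bash
python3 -m handwheel '{"grip":[0,0,0,0,0,0,0,0],"slide":[[-0.1,-0.5,-0.1],[-0.2,-0.5,-0.1],[-0.28,-0.45,-0.1],[-0.34,-0.37,-0.1],[-0.4,-0.3,0],[-0.45,-0.24,0],[-0.46,-0.15,0],[-0.46,-0.06,0]],"twist":[1,1,1,1,1,1,1,1]}' 50; python3 - <<'E'
from h import *
plan([.5965,-.1755,.12],-5.6,6)
E
```

```text
clock: 18.65
tcp_pos: [0.5321, -0.1168, 0.2042]
eef_rot: [-0.004, 0.7, 0.714, -0.001]
contact_force: [0.5, 0.1, -0.4]
opening: 0.0856
t 18.65 tcp [ 0.5321 -0.1168  0.2042] yaw 1.16 F [ 0.5  0.1 -0.4] op 0.0856 q [-0.36  0.4   1.51  0.    1.24 -0.38]
total [ 0.0644 -0.0587 -0.0842] dyaw -6.76
slide [[-0.17, 0.18, 0.23], [-0.16, 0.18, 0.23], [-0.16, 0.18, 0.23], [-0.16, 0.19, 0.23], [-0.15, 0.19, 0.23], [-0.15, 0.19, 0.23]] twist 0.113
```

```bash
python3 -m handwheel '{"grip":[0,0,0,0,0.2,0.3,0.4,0.4],"slide":[[-0.12,0.22,0.15],[-0.16,0.24,0.2],[-0.2,0.24,0.3],[-0.2,0.2,0.3],[-0.15,0.15,0.3],[0,0,0.1],[0,0,0],[0,0,0]],"twist":[0.1,0.2,0.2,0.15,0,0,0,0]}' 30; python3 - <<'E'
from h import *
plan([.5965,-.1755,.06],-5.6,4)
w=snapshot("wrist");crop(w,140,100,400,300,2,'w15.png')
E
```

```text
clock: 19.65
tcp_pos: [0.597, -0.1659, 0.1157]
eef_rot: [-0.005, 0.736, 0.677, -0.001]
contact_force: [0.4, 0.1, 0.1]
opening: 0.0512
t 19.65 tcp [ 0.597  -0.1659  0.1157] yaw -4.71 F [0.4 0.1 0.1] op 0.0512 q [-0.4   0.62  1.39  0.    1.14 -0.32]
total [-0.0005 -0.0096 -0.0557] dyaw -0.89
slide [[-0.04, 0.0, 0.23], [-0.04, 0.0, 0.23], [-0.04, 0.0, 0.23], [-0.04, 0.0, 0.23]] twist 0.022
```

View pics/w15.png

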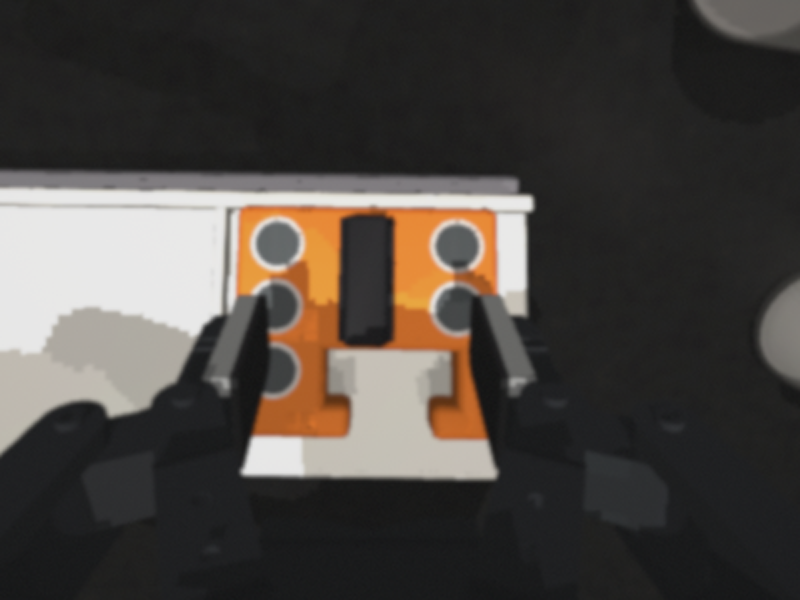

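The orange rib at (367,280) is centred between the fingers, so I'll go down and close.

```bash
python3 -m handwheel '{"grip":[0.4,0.4,0.4,0.4,0.4,0.4,0.4,0.4],"slide":[[-0.06,0,0.25],[-0.05,0,0.25],[-0.04,0,0.2],[-0.02,0,0.14],[0,0,0.06],[0,0,0],[0,0,0],[0,0,0]],"twist":[0.09,0,0,0,0,0,0,0]}' 30; python3 - <<'E'
from h import *
plan([.5965,-.1755,.06],-5.6,4)
E
```

```text
clock: 20.7
tcp_pos: [0.5959, -0.1764, 0.0592]
eef_rot: [-0.005, 0.741, 0.671, -0.0]
contact_force: [0.1, -0.1, 1.3]
opening: 0.0514
t 20.7 tcp [ 0.5959 -0.1764  0.0592] yaw -5.65 F [ 0.1 -0.1  1.3] op 0.0514 q [-0.41  0.69  1.44  0.    1.02 -0.32]
total [0.0006 0.0009 0.0008] dyaw 0.05
slide [[0.0, 0.0, -0.0], [0.0, 0.0, -0.0], [0.0, 0.0, -0.0], [0.0, 0.0, -0.0]] twist -0.001
```

Close, then lift and move back while turning.

```bash
python3 -m handwheel '{"grip":[0.6,0.7,0.8,0.9,1,1,1,1],"slide":[[0,0,0],[0,0,0],[0,0,0],[0,0,0],[0,0,0],[0,0,0],[0,0,-0.2],[0,0,-0.4]],"twist":[0,0,0,0,0,0,0,0]}' 50; python3 - <<'E'
from h import *
st()
w=snapshot("wrist");crop(w,140,100,400,300,2,'w16.png')
E
```

```text
clock: 21.7
tcp_pos: [0.5942, -0.1756, 0.0954]
eef_rot: [-0.007, 0.741, 0.672, -0.001]
contact_force: [-0.1, -0.7, -2.6]
opening: 0.0134
t 21.7 tcp [ 0.5942 -0.1756  0.0954] yaw -5.62 F [-0.1 -0.7 -2.6] op 0.0134 q [-0.41  0.65  1.41  0.    1.1  -0.32]
```

View pics/w16.png

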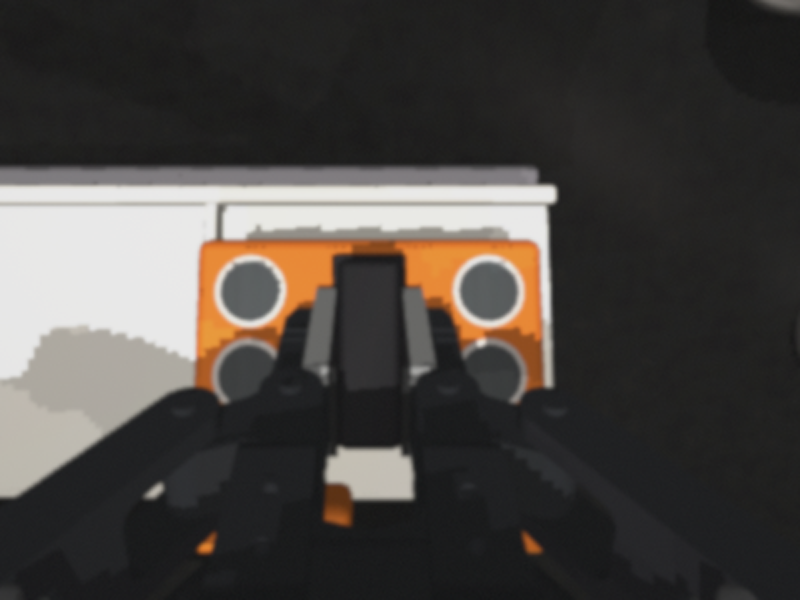

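```bash
python3 -c "
from h import *
plan([.50,-.04,.13],-96.1,9)"
python3 -m handwheel '{"grip":[1,1,1,1,1,1,1,1],"slide":[[0.1,0,-0.4],[0.4,-0.1,-0.4],[0.35,-0.1,-0.1],[0.35,-0.05,0],[0.2,0,0],[0.12,0.1,0],[0.1,0.15,0],[0,0.2,0]],"twist":[0.5,1,1,1,1,1,1,1]}' 50; python3 - <<'E'
from h import *
plan([.50,-.04,.06],-96.1,6)
E
```

```text
t 21.75 tcp [ 0.5961 -0.1764  0.0994] yaw -5.62 F [ 1.7 -0.1 -0.4] op 0.0135 q [-0.41  0.64  1.4   0.    1.1  -0.32]
total [-0.0961  0.1364  0.0306] dyaw -90.48
slide [[0.23, -0.2, -0.05], [0.2, -0.24, -0.05], [0.15, -0.27, -0.05], [0.1, -0.29, -0.05], [0.05, -0.31, -0.05], [-0.01, -0.31, -0.05], [-0.06, -0.3, -0.06], [-0.11, -0.29, -0.06], [-0.16, -0.26, -0.06]] twist 1.005
clock: 22.75
tcp_pos: [0.6358, -0.1102, 0.1536]
eef_rot: [-0.004, 0.998, 0.061, -0.005]
contact_force: [-0.3, 0.1, -2.7]
opening: 0.0133
t 22.75 tcp [ 0.6358 -0.1102  0.1536] yaw -83.06 F [-0.3  0.1 -2.7] op 0.0133 q [-0.29  0.63  1.26  0.    1.26  1.16]
total [-0.1358  0.0702 -0.0936] dyaw -13.04
slide [[-0.35, -0.24, 0.26], [-0.36, -0.22, 0.26], [-0.37, -0.21, 0.26], [-0.37, -0.2, 0.26], [-0.38, -0.18, 0.26], [-0.39, -0.17, 0.26]] twist 0.217
```

```bash
python3 -m handwheel '{"grip":[1,1,1,1,1,1,1,1],"slide":[[-0.4,-0.26,0],[-0.5,-0.28,0.1],[-0.5,-0.25,0.3],[-0.5,-0.25,0.4],[-0.4,-0.15,0.4],[0,0,0.2],[0,0,0],[0,0,0]],"twist":[0.3,0.3,0.3,0.3,0.1,0,0,0]}' 50; python3 - <<'E'
from h import *
plan([.50,-.04,.04],-96.1,6)
E
```

```text
clock: 23.75
tcp_pos: [0.4929, -0.0405, 0.068]
eef_rot: [-0.002, 0.998, -0.059, -0.004]
contact_force: [-0.1, 0.4, -2.9]
opening: 0.0134
t 23.75 tcp [ 0.4929 -0.0405  0.068 ] yaw -96.75 F [-0.1  0.4 -2.9] op 0.0134 q [-0.24  0.49  1.81  0.    0.85  1.45]
total [ 0.0071  0.0005 -0.028 ] dyaw 0.65
slide [[0.02, -0.0, 0.08], [0.02, -0.0, 0.08], [0.02, -0.0, 0.08], [0.02, -0.0, 0.08], [0.02, -0.0, 0.08], [0.02, -0.0, 0.08]] twist -0.011
```

```bash
python3 -m handwheel '{"grip":[1,1,1,1,1,1,1,1],"slide":[[0,0,0.25],[0,0,0.2],[0,0,0.13],[0,0,0.05],[-0.1,0,0.03],[-0.1,0,0.03],[-0.1,0,0.03],[-0.1,0,0.03]],"twist":[0,0,0,0,0,0,0,0]}' 20; python3 -c "
from h import *
st()"; python3 -m handwheel '{"grip":[1,1,1,1,0.7,0.6,0.6,0.6],"slide":[[-0.08,0,0.03],[-0.08,0,0.03],[-0.08,0,0.02],[0,0,0],[0,0,-0.05],[0,0,0],[0,0,0],[0,0,0]],"twist":[0,0,0,0,0,0,0,0]}' 20; python3 -c "
from h import *
s,R=st()
d=snapshot('wrist');crop(d,220,170,200,150,4,'w17.png')
d=snapshot('scene');crop(d,270,170,200,150,4,'s17.png')"
```

```text
clock: 24.75
tcp_pos: [0.4863, -0.0414, 0.0305]
eef_rot: [0.001, 0.998, -0.059, 0.016]
contact_force: [5.3, 0.3, 6.6]
opening: 0.0134
t 24.75 tcp [ 0.4863 -0.0414  0.0305] yaw -96.81 F [5.3 0.3 6.6] op 0.0134 q [-0.24  0.53  1.89  0.01  0.69  1.44]
clock: 25.75
tcp_pos: [0.4811, -0.0413, 0.0327]
eef_rot: [0.002, 0.998, -0.06, 0.027]
contact_force: [0.2, 0.1, 0.4]
opening: 0.0339
t 25.75 tcp [ 0.4811 -0.0413  0.0327] yaw -96.87 F [0.2 0.1 0.4] op 0.0339 q [-0.25  0.51  1.92  0.01  0.65  1.44]
```

View pics/s17.png

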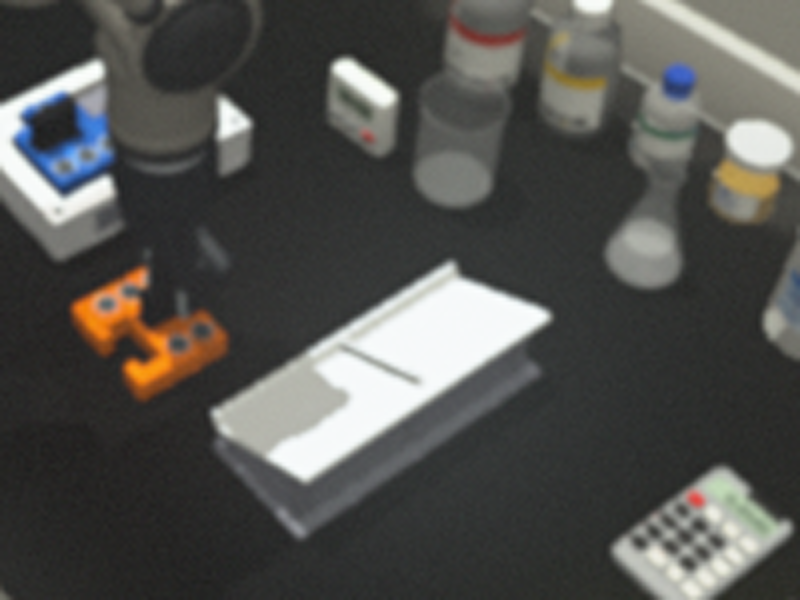

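View pics/w17.png

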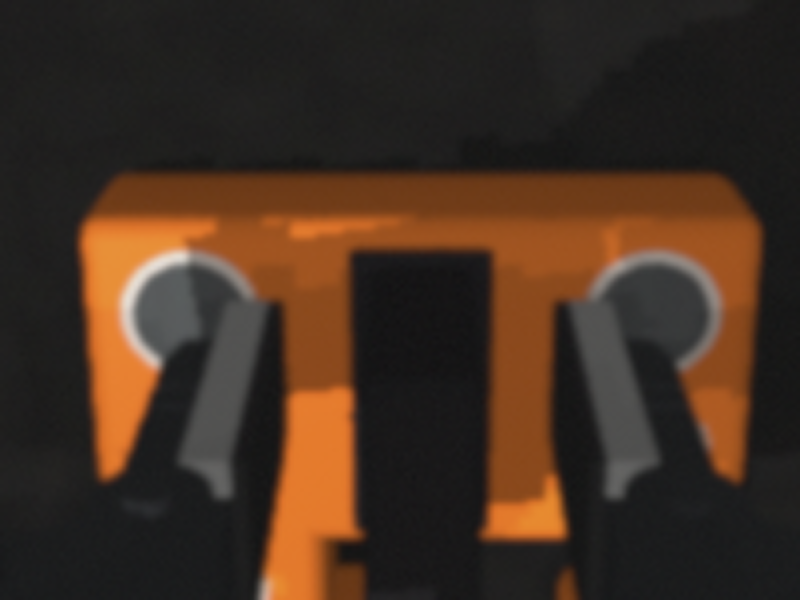

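```bash
python3 - <<'E'
from h import *
w=snapshot("wrist");s,R=st();print(R[:,2])
k=lambda a:[((u+.5)/4-.5+220,(v+.5)/4-.5+170) for u,v in a]
U=k([(80,226),(763,224)]);B=[(-26,-47,22),(-26,47,22)]
for z in(None,0,-.003):
  x,r=fitblock([(w,U,B)],0,[.47,-.04,0,3.04],z=z);print(x,np.degrees(x[3]),r.round(1).tolist(),blockR(x[3],0).T@(s["tcp_pos"]-x[:3])*1e3)
E
```

```text
t 25.9 tcp [ 0.4812 -0.0413  0.0327] yaw -96.86 F [-0.2 -1.4  0.1] op 0.0338 q [-0.25  0.51  1.92  0.01  0.65  1.44]
[ 0.0539985  -0.00787174 -0.99850999]
[ 4.68964331e-01 -4.00339908e-02 -2.39191714e-03  3.02573800e+00] 173.36201727281843 [[0.0, 0.0], [0.0, 0.0]] [-12.30333149  -0.11184761  35.13550488]
[ 0.4698612  -0.040132    0.          3.02571213] 173.3605353157355 [[1.3, 0.1], [1.3, 0.1]] [-11.401147    -0.10582375  32.74358774]
[ 0.46874124 -0.04000968  0.          3.02574143] 173.36221406516614 [[0.3, 0.0], [0.3, 0.0]] [-12.52773766  -0.11344446  32.74358774]
```

```bash
python3 -m handwheel '{"grip":[0.6,0.6,0.6,0.7,0.8,0.9,1,1],"slide":[[-0.1,0,0.03],[-0.09,0,0.02],[0,0,0],[0,0,0],[0,0,0],[0,0,0],[0,0,0],[0,0,0]],"twist":[0,0,0,0,0,0,0,0]}' 50;  python3 -c "
from h import *
s,R=st();print(R[:,2])
d=snapshot('wrist');crop(d,220,170,200,150,4,'w18.png')"
```

```text
clock: 26.9
tcp_pos: [0.4691, -0.0399, 0.0289]
eef_rot: [0.002, 0.998, -0.06, 0.027]
contact_force: [-0.3, -0.7, 1.2]
opening: 0.0135
t 26.9 tcp [ 0.4691 -0.0399  0.0289] yaw -96.86 F [-0.3 -0.7  1.2] op 0.0135 q [-0.25  0.5   1.96  0.01  0.63  1.43]
[ 0.05374021 -0.00780855 -0.99852442]
```

View pics/w18.png

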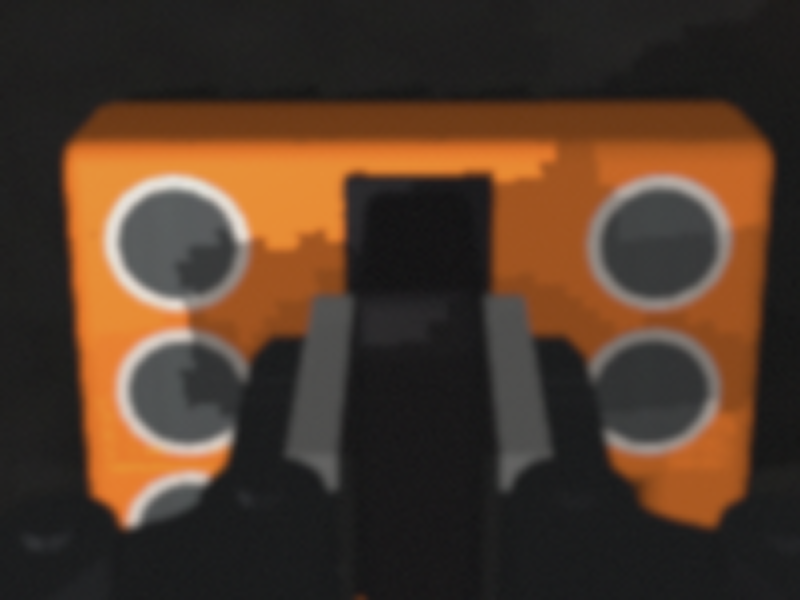

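```bash
python3 -m handwheel '{"grip":[1,1,1,1,1,1,1,1],"slide":[[0,0,-0.2],[0,0,-0.5],[0,0,-0.7],[0,0,-0.7],[0,0,0],[0,0,0],[0,0,0],[0,0,0]],"twist":[0,0,0,0,0,0,0,0]}' 50;  python3 -c "
from h import *
plan([.6034,.1204,.13],-96.15,5)"
```

```text
clock: 27.95
tcp_pos: [0.4588, -0.038, 0.1567]
eef_rot: [0.001, 0.998, -0.06, 0.023]
contact_force: [-0.1, 0.7, -2.6]
opening: 0.0134
t 27.95 tcp [ 0.4588 -0.038   0.1567] yaw -96.87 F [-0.1  0.7 -2.6] op 0.0134 q [-0.25  0.28  1.84  0.01  0.97  1.43]
total [ 0.1446  0.1584 -0.0267] dyaw 0.72
slide [[0.41, -0.58, 0.11], [0.41, -0.58, 0.11], [0.41, -0.58, 0.11], [0.42, -0.58, 0.11], [0.42, -0.58, 0.11]] twist -0.014
```

```bash
python3 -m handwheel '{"grip":[1,1,1,1,1,1,1,1],"slide":[[0.4,-0.5,0],[0.4,-0.6,0],[0.42,-0.6,0.1],[0.45,-0.6,0.25],[0.35,-0.5,0.3],[0.05,-0.1,0],[0,0,0],[0,0,0]],"twist":[-0.07,0,0,0,0,0,0,0]}' 50;  python3 -c "
from h import *
plan([.6034,.1204,.095],-96.15,5)
d=snapshot('wrist');crop(d,140,100,400,300,2,'w19.png')"
```

```text
clock: 28.95
tcp_pos: [0.6037, 0.1243, 0.114]
eef_rot: [0.003, 0.998, -0.055, 0.016]
contact_force: [0.0, -0.7, -3.1]
opening: 0.0134
t 28.95 tcp [0.6037 0.1243 0.114 ] yaw -96.29 F [ 0.  -0.7 -3.1] op 0.0134 q [ 0.08  0.6   1.44 -0.01  1.07  1.77]
total [-0.0003 -0.0039 -0.019 ] dyaw 0.14
slide [[-0.0, 0.01, 0.06], [-0.0, 0.01, 0.06], [-0.0, 0.01, 0.06], [-0.0, 0.01, 0.06], [-0.0, 0.01, 0.06]] twist -0.003
```

View pics/w19.png

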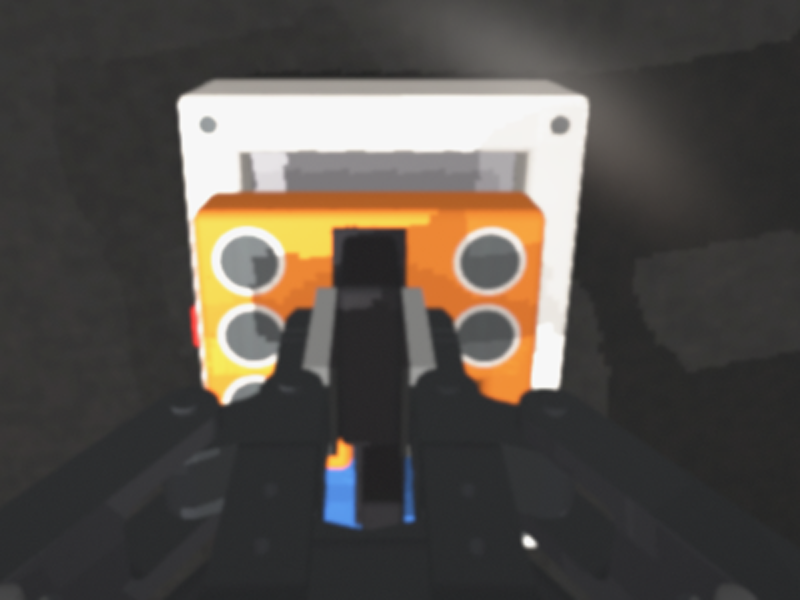

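```bash
python3 -m handwheel '{"grip":[1,1,1,1,1,1,1,1],"slide":[[0,0.06,0.1],[0,0,0.1],[0,0,0.07],[0,0,0],[0,0,0],[0,0,0],[0,0,0],[0,0,0]],"twist":[0,0,0,0,0,0,0,0]}' 50;  python3 -c "
from h import *
plan([.6034,.1204,.095],-96.15,5)
d=snapshot('wrist');crop(d,215,125,200,150,4,'w20.png')"
```

```text
clock: 30.0
tcp_pos: [0.6038, 0.1187, 0.0984]
eef_rot: [0.003, 0.998, -0.056, 0.017]
contact_force: [-0.0, -0.7, -2.1]
opening: 0.0133
t 30.0 tcp [0.6038 0.1187 0.0984] yaw -96.43 F [-0.  -0.7 -2.1] op 0.0133 q [ 0.07  0.61  1.46 -0.01  1.03  1.76]
total [-0.0004  0.0017 -0.0034] dyaw 0.28
slide [[-0.0, -0.01, 0.01], [-0.0, -0.01, 0.01], [-0.0, -0.01, 0.01], [-0.0, -0.01, 0.01], [-0.0, -0.01, 0.01]] twist -0.006
```

View pics/w20.png

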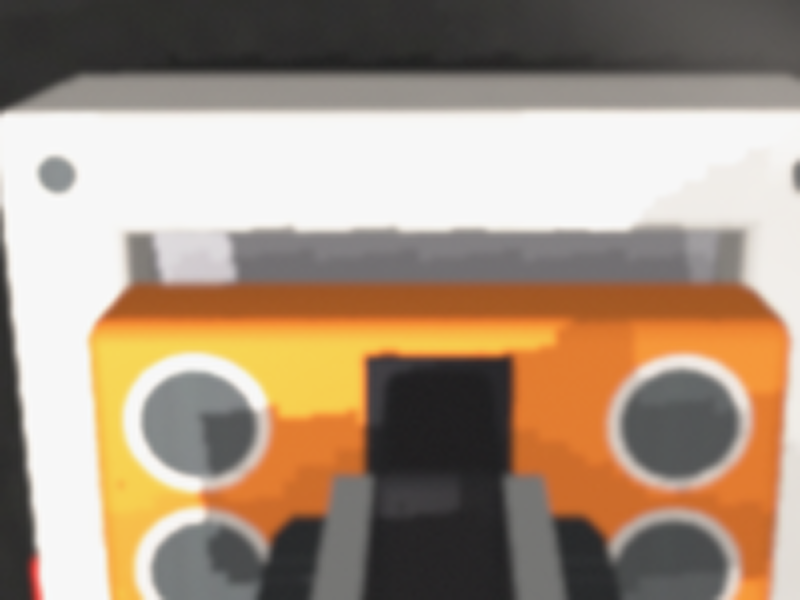

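```bash
python3 - <<'E'
from h import *
w=snapshot("wrist");s,R=st();print(R[:,2])
k=lambda a:[((u+.5)/4-.5+215,(v+.5)/4-.5+125) for u,v in a]
c=(w,k([(4,112),(124,231),(746,229)]),[(-97,-70,50),(-77,-50,50),(-77,50,50)])
b=(w,k([(91,328),(788,325)]),[(-26,-47,22),(-26,47,22)])
def fit(o,z):
  d,U,B=o
  f=lambda p:(proj(d,np.array(B)/1000@blockR(p[2],0).T+[p[0],p[1],z])-np.array(U)).ravel()
  r=least_squares(f,[.58,.12,3.04]);return np.array([r.x[0],r.x[1],z,r.x[2]]),np.abs(r.fun).reshape(-1,2)
for zc,zb in((0,.0695),(-.003,.0665),(-.003,.0655)):
  xc,r=fit(c,zc);print("c",xc.round(4),np.degrees(xc[3]).round(2),r.round(1).tolist())
  xb,r=fit(b,zb);print("b",xb.round(4),np.degrees(xb[3]).round(2),r.round(1).tolist())
  Rc=blockR(xc[3],0);print("rel mm",(Rc.T@(xb[:3]-xc[:3])*1000).round(1), "tcp-b",((s["tcp_pos"]-xb[:3])*1e3).round(1))
E
```

```text
t 30.1 tcp [0.6038 0.1187 0.0984] yaw -96.43 F [ 0.1  0.3 -4. ] op 0.0135 q [ 0.07  0.61  1.46 -0.01  1.03  1.76]
[ 0.03369377 -0.00695807 -0.99940798]
c [0.556  0.1236 0.     3.0332] 173.79 [[2.9, 0.7], [1.6, 0.5], [1.4, 0.5]]
b [0.6048 0.1187 0.0695 3.0342] 173.85 [[3.6, 0.3], [3.6, 0.3]]
rel mm [-49.   -0.4  69.5] tcp-b [-1.   0.  28.9]
c [ 5.5540e-01  1.2400e-01 -3.0000e-03  3.0335e+00] 173.81 [[1.8, 0.4], [2.2, 0.2], [0.3, 0.2]]
b [0.6039 0.1187 0.0665 3.0342] 173.85 [[1.9, 0.2], [1.9, 0.2]]
rel mm [-48.7   0.   69.5] tcp-b [-0.  -0.1 31.9]
c [ 5.5540e-01  1.2400e-01 -3.0000e-03  3.0335e+00] 173.81 [[1.8, 0.4], [2.2, 0.2], [0.3, 0.2]]
b [0.6035 0.1188 0.0655 3.0342] 173.85 [[1.3, 0.1], [1.3, 0.1]]
rel mm [-48.4   0.   68.5] tcp-b [ 0.3 -0.1 32.9]
```

```bash
python3 -m handwheel '{"grip":[1,1,1,1,1,1,1,1],"slide":[[-0.025,0,0.1],[0,0,0.1],[0,0,0.1],[0,0,0.08],[0,0,0.06],[0,0,0.05],[0,0,0],[0,0,0]],"twist":[0,0,0,0,0,0,0,0]}' 50; python3 - <<'E'
from h import *
s,R=st();print(R[:,2])
w=snapshot("wrist");crop(w,140,80,400,300,2,'w21.png')
E
```

```text
clock: 31.1
tcp_pos: [0.6025, 0.1186, 0.068]
eef_rot: [0.003, 0.998, -0.056, 0.016]
contact_force: [-4.1, -0.1, 3.7]
opening: 0.013
t 31.1 tcp [0.6025 0.1186 0.068 ] yaw -96.42 F [-4.1 -0.1  3.7] op 0.013 q [ 0.07  0.65  1.49 -0.01  0.97  1.76]
[ 0.03245534 -0.00703802 -0.99944841]
```

View pics/w21.png

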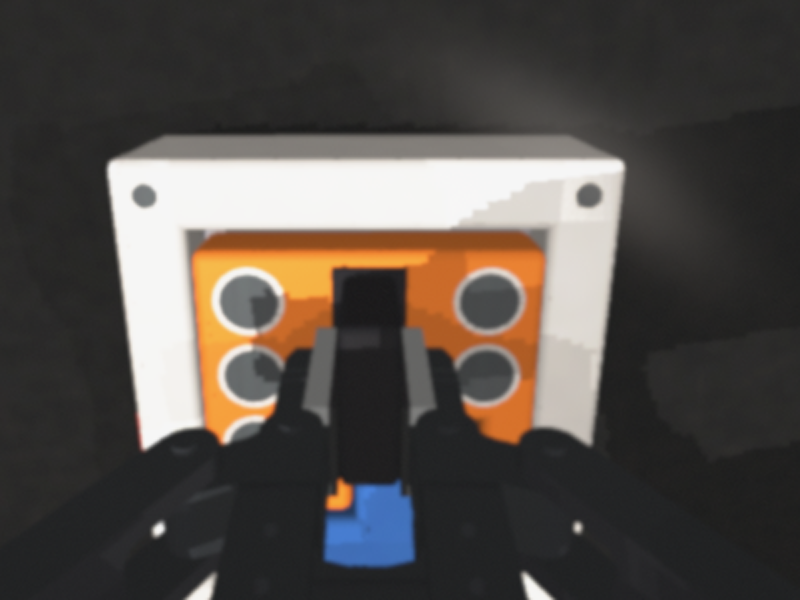

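Orange is in the well but resting lightly against the far wall (side force about 4 N). I'll release so it settles, then look.

```bash
python3 -m handwheel '{"grip":[1,0.8,0.6,0.5,0.4,0.4,0.3,0.2],"slide":[[0,0,0],[0,0,0],[0,0,0],[0,0,0],[0,0,-0.2],[0,0,-0.4],[0,0,-0.6],[0,0,-0.6]],"twist":[0,0,0,0,0,0,0,0]}' 50; python3 - <<'E'
from h import *
s,R=st();print(R[:,2])
w=snapshot("wrist");crop(w,180,60,300,240,2.5,'w22.png')
E
```

```text
clock: 32.15
tcp_pos: [0.5991, 0.1193, 0.1782]
eef_rot: [0.003, 0.998, -0.056, 0.016]
contact_force: [0.8, 0.6, -0.5]
opening: 0.068
t 32.15 tcp [0.5991 0.1193 0.1782] yaw -96.43 F [ 0.8  0.6 -0.5] op 0.068 q [ 0.08  0.53  1.38 -0.01  1.2   1.76]
[ 0.03149573 -0.0071699  -0.99947817]
```

View pics/w22.png

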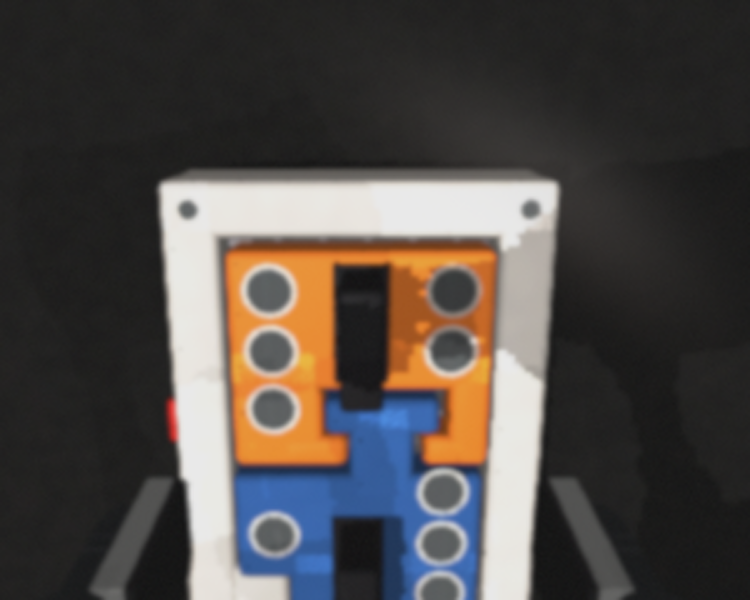

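Both blocks sit interlocked: orange fills the far end and the blue T nose at (380,412) is in its socket. Next I'll push on the orange rib with closed fingers.

```bash
python3 -m handwheel '{"grip":[1,1,1,1,1,1,1,1],"slide":[[0,0,0],[0,0,0.2],[0,0,0.4],[0,0,0.4],[0,0,0.2],[0,0,0.03],[0,0,0],[0,0,0]],"twist":[0,0,0,0,0,0,0,0]}' 50; python3 - <<'E'
from h import *
s,R=st();print(R[:,2])
w=snapshot("scene");crop(w,240,160,120,90,6,'s23.png')
E
```

```text
clock: 33.2
tcp_pos: [0.6029, 0.1189, 0.1046]
eef_rot: [0.002, 0.998, -0.056, 0.018]
contact_force: [-1.0, -0.7, 1.0]
opening: 0.0002
t 33.2 tcp [0.6029 0.1189 0.1046] yaw -96.43 F [-1.  -0.7  1. ] op 0.0002 q [ 0.07  0.6   1.46 -0.01  1.04  1.76]
[ 0.03657764 -0.00677526 -0.99930785]
```

View pics/s23.png

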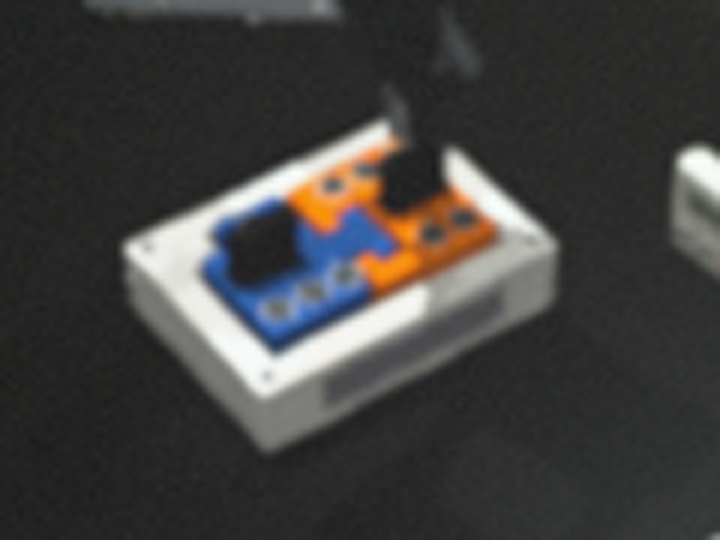

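```bash
python3 -m handwheel '{"grip":[1,1,1,1,1,1,1,1],"slide":[[0,0,0.08],[0,0,0.08],[0,0,0.06],[0,0,0.06],[0,0,0.05],[0,0,0.04],[0,0,0.03],[0,0,0]],"twist":[0,0,0,0,0,0,0,0]}' 50; python3 - <<'E'
from h import *
s,R=st();print(R[:,2])
E
```

```text
clock: 34.25
tcp_pos: [0.6043, 0.1189, 0.0908]
eef_rot: [0.002, 0.998, -0.056, 0.022]
contact_force: [-2.5, 0.4, 6.1]
opening: 0.0
t 34.25 tcp [0.6043 0.1189 0.0908] yaw -96.38 F [-2.5  0.4  6.1] op 0.0 q [ 0.08  0.62  1.48 -0.01  1.    1.76]
[ 0.04369028 -0.00693904 -0.99902103]
```

```bash
python3 -m handwheel '{"grip":[1,1,1,1,1,1,1,1],"slide":[[0,0,0.08],[0,0,0.1],[0,0,0.12],[0,0,0.12],[0,0,0.12],[0,0,0.12],[0,0,0.12],[0,0,0.12]],"twist":[0,0,0,0,0,0,0,0]}' 50; python3 - <<'E'
from h import *
s,R=st();print(R[:,2])
E
```

```text
clock: 35.25
tcp_pos: [0.6067, 0.1189, 0.0811]
eef_rot: [0.003, 0.998, -0.054, 0.033]
contact_force: [-23.6, -1.8, 51.5]
opening: 0.0001
t 35.25 tcp [0.6067 0.1189 0.0811] yaw -96.17 F [-23.6  -1.8  51.5] op 0.0001 q [ 0.08  0.62  1.5  -0.02  0.95  1.76]
[ 0.06472718 -0.00857277 -0.99786617]
```

The bed is at its stop (TCP 81 mm, 51 N). I'll back off and check.

```bash
python3 -m handwheel '{"grip":[1,1,1,1,1,1,1,1],"slide":[[0,0,-0.1],[0,0,-0.3],[0,0,-0.6],[0,0,-0.6],[0.1,0,-0.3],[0,0,0],[0,0,0],[0,0,0]],"twist":[0,0,0,0,0,0,0,0]}' 50; python3 - <<'E'
from h import *
s,R=st();print(R[:,2])
w=snapshot("wrist");crop(w,180,60,300,240,2.5,'w24.png')
w=snapshot("scene");crop(w,240,160,120,90,6,'s24.png')
E
```

```text
clock: 36.25
tcp_pos: [0.6036, 0.1193, 0.1984]
eef_rot: [0.003, 0.998, -0.054, 0.032]
contact_force: [1.1, 0.0, 0.2]
opening: 0.0003
t 36.25 tcp [0.6036 0.1193 0.1984] yaw -96.16 F [1.1 0.  0.2] op 0.0003 q [ 0.08  0.5   1.37 -0.01  1.21  1.76]
[ 0.06429064 -0.0086408  -0.99789381]
```

View pics/w24.png

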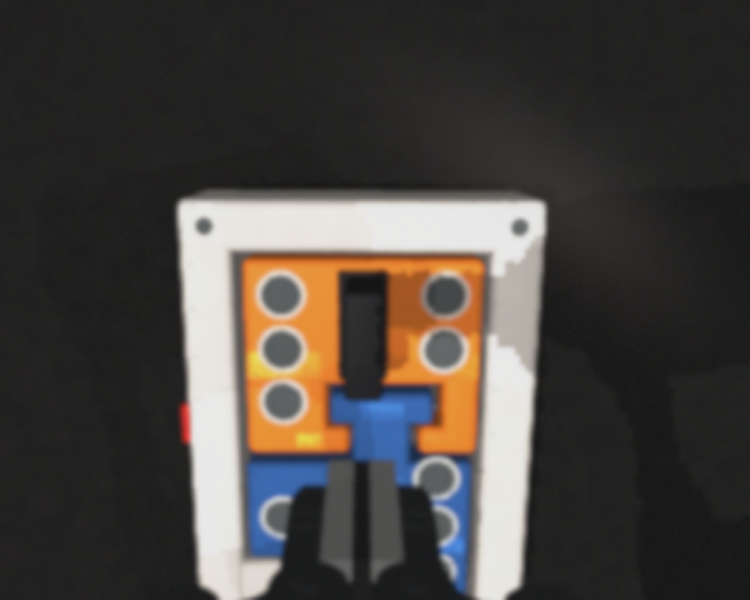

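View pics/s24.png

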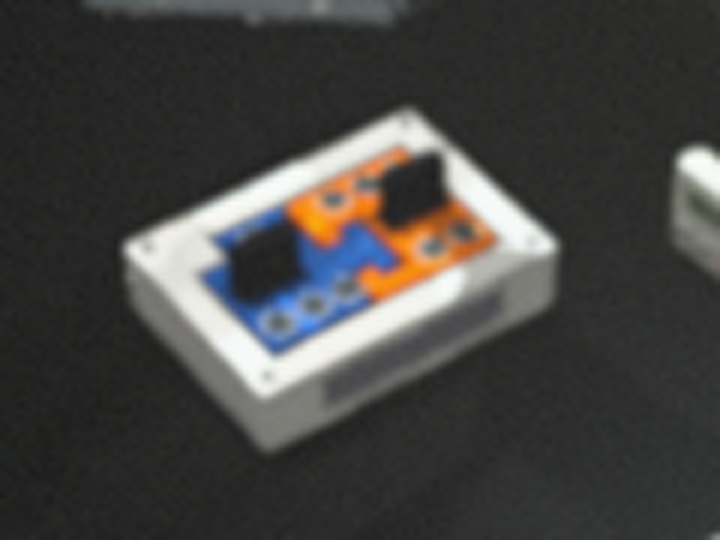

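Both tops now look flush with the rim (scene crop: blue at (260,290), orange at (430,230)). I'll clear the arm and check the seats numerically.

```bash
python3 -m handwheel '{"grip":[1,1,1,1,1,1,1,1],"slide":[[-0.2,0.5,0],[-0.2,0.8,0],[-0.2,0.8,0],[-0.2,0.8,0],[-0.2,0.8,0],[0,0.5,0],[0,0,0],[0,0,0]],"twist":[0,0,0,0,0,0,0,0]}' 50; python3 - <<'E'
from h import *
st()
w=snapshot("top");cv2.imwrite('pics/t25full.png',w['frame'][:,:,::-1])
f=cv2.resize(w["frame"][165:260,240:325,::-1],None,fx=7,fy=7,interpolation=cv2.INTER_CUBIC);cv2.imwrite("pics/t25.png",f)
w=snapshot("scene");f=cv2.resize(w["frame"][170:240,255:340,::-1],None,fx=9,fy=9,interpolation=cv2.INTER_CUBIC);cv2.imwrite("pics/s25.png",f)
E
```

```text
clock: 37.35
tcp_pos: [0.5133, -0.1304, 0.1906]
eef_rot: [0.002, 0.998, -0.053, 0.03]
contact_force: [-0.7, -0.0, 0.3]
opening: 0.0001
t 37.35 tcp [ 0.5133 -0.1304  0.1906] yaw -96.07 F [-0.7 -0.   0.3] op 0.0001 q [-0.4   0.35  1.63  0.02  1.1   1.27]
```

View pics/t25.png

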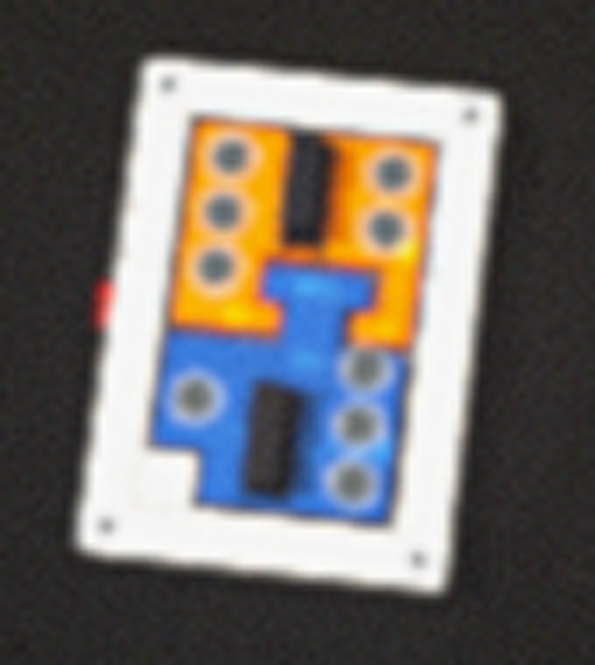

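View pics/s25.png

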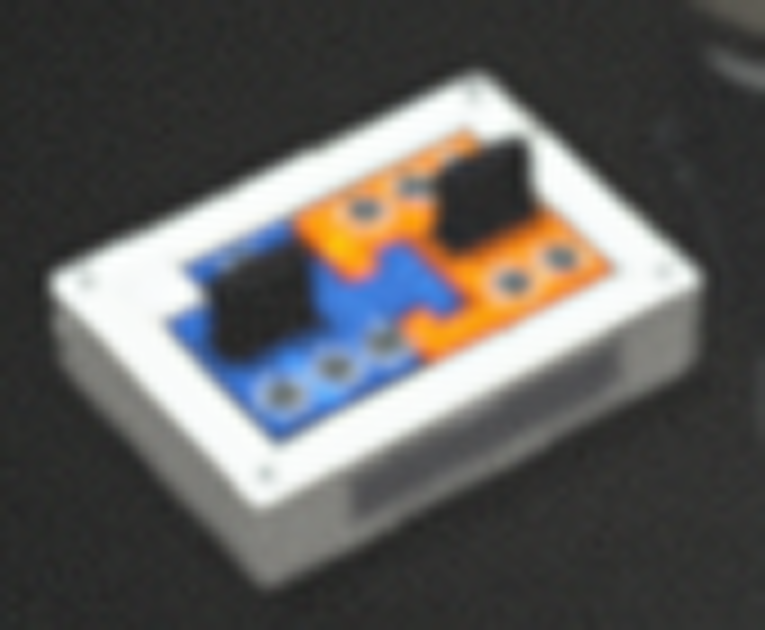

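View pics/t25full.png

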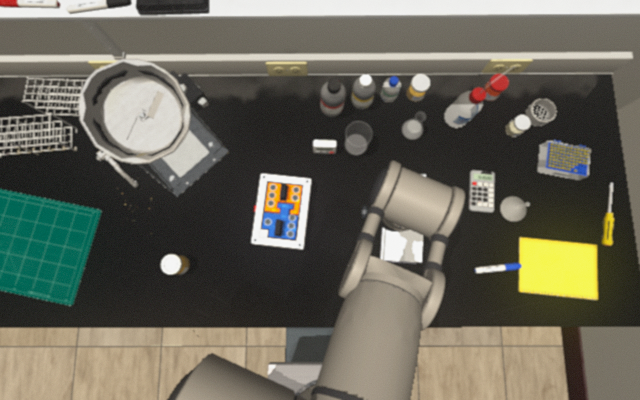

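```bash
python3 - <<'E'
from h import *
d=snapshot("top")
c=lambda a:[((u+.5)/7-.5+240,(v+.5)/7-.5+165) for u,v in a]
g=[.555,.123,0,-.1]
xc,r=fitblock([(d,c([(142,58),(502,95),(446,592),(76,548)]),[(97,70,50),(97,-70,50),(-97,-70,50),(-97,70,50)])],0,g,z=0)
xb,rb=fitblock([(d,c([(392,523),(198,503),(406,350),(166,328),(150,446)]),[(-26,-47,22),(-26,27,22),(39,-47,22),(39,47,22),(-6,47,22)])],0,[.51,.13,.028,-.1],z=.028)
xo,ro=fitblock([(d,c([(192,120),(438,143),(172,326),(415,349)]),[(-26,-47,22),(-26,47,22),(55,-47,22),(55,47,22)])],0,[.6,.12,.028,3.03],z=.028)
R=blockR(xc[3],0);P=lambda x:np.array([x[0],x[1],.028])
for n,x,rr in(("b",xb,rb),("o",xo,ro)): print(n,(R.T@(P(x)-[xc[0],xc[1],0])*1e3).round(1),np.degrees(x[3]-xc[3]).round(2),rr.max().round(2))
E
```

```text
b [-47.7   0.4  28. ] 0.93 0.45
o [48.4 -0.4 28. ] 180.89 0.62
```

Blue measures at (-47.7, 0.4) and orange at (48.4, -0.4) mm in the carrier, so both are within 1 mm of their seats. I'm handing in.

```bash
python3 -c "
from h import *
print(job_done()); st()"
```

```text
the job is handed in; nothing more can be done
None
the job is handed in; nothing more can be done
```

Both blocks are in the carrier well, interlocked and clear of the corner key. The bed is pushed down and its catch appears to hold. I handed the job in at about 37 s.

I picked each block off the rest by its rib, levelled it on the worktop, regripped it and lowered it into the well, blue first. I then pushed the orange rib down with closed fingers until the bed reached its stop (peak reading about 51 N) and backed off.

**Final checks:**
- **Position:** the top camera puts blue at carrier (-47.7, 0.4) mm and orange at (48.4, -0.4) mm, both within 1 mm of their seats. Both are turned about 0.9° relative to the fitted carrier, which is about the limit of reading corners by eye.
- **Bed catch:** the tops look flush with the rim in the top and scene views after release. I had no reading of the bed joint and did not measure the block heights.
- **Other objects:** the beaker, timer and jar appear where they started. The arm was clear of everything, and the force reading was near zero.

**What went wrong or disagreed:**
- **First grasp:** the fingertips touched the blue block at up to about 16 N, so I regrasped slightly higher. Wrist-camera heights came out about 3 mm low.
- **Tool tilt:** the tool ended up to 3.7° off vertical because of contact pressure.
- **Orange detour:** on the way to the levelling spot I typed one sequence before seeing the planned values, so orange swung wide towards the beaker at a safe height. Nothing was touched.

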